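# Clear the rack, rack the full-length brass rods and shut the keeper

## Robot

A 6-joint arm with a two-finger parallel gripper is mounted at the origin on the work surface. World frame = base frame: x ahead of the robot, y to its left, z up, the work surface at z = 0. Lengths are in m, angles in rad, forces in N, time in s.
With the tool pointing down it reaches from about 0.2 to 0.875 m from the base axis. Payload 3.4 kg.
Tool frame: the origin (TCP) lies on the mounting face of the last link; the fingertips stand 199 mm ahead of it and the grasp point (between the pads) lies 180 mm ahead of it; z points along the fingers, y is the line along which they close (so a half turn about z gives the same grasp; the last joint's range is limited). The gripper opens to 94 mm and grips with 3 to 60 N. Pads are 16 mm wide; open, the fingers measure 119 mm over their backs; the gripper's body (75 mm by 177 mm) begins 78 mm behind the grasp point.
Start: joints at [1.111, 0.276, 1.505, -0, 1.361, -0.121], TCP at [0.191, 0.542, 0.405] pointing down, gripper open.
Joint ranges: [-2.89, 2.89], [-0.75, 2.08], [0.22, 2.7], [-1.18, 4.32], [0.11, 2.71], [-2.7, 2.7]. Speed limits (rad/s): [2.57, 2.57, 3.14, 3.14, 3.14, 3.14].

## Interface

Orientations are given as a unit quaternion [x, y, z, w].
In Python, from station import * gives the robot as it stands.
- The arm moves only by the shell command python3 -m handwheel 'ROWS'. ROWS is JSON, a list of rows, each a list of 3 entries, a list of its own where there are three numbers: the shift along the tool's x, y, z in units of 25 mm (1.0 is 25 mm), then the turn, a rotation vector about the tool's x, y, z in degrees, then the closure, from 0 (fully open) to 1 (shut). A call has 1 to 10 rows; each row is the pose to reach, as a shift and turn from the pose commanded when the call began, along the tool's axes at that moment; what a row does not reach only later rows make up. A row lasts 1/8 s, in which the tool goes at most 62.5 mm and 10.7 degrees, less where a joint would pass 70% of its speed; a pose out of reach is approached as far as the arm can. A call with a gripper value outside its range is refused whole. The fingers move at their own pace and stop on an object; the grip force is fixed at half the most. Time passes only in rows, so rows that repeat a pose let the fingers close. It gives the time, the measured TCP pose, the force, the opening and the grip force at its end, in the units of the state.
- read_state(): the state, without advancing time (a new reading comes with each control period).
- camera(name): name is "scene" or "top" or "wrist"; returns (picture, depth): 384x512x3 uint8, blue, green, red; 384x512 float32, m along the optical axis (not along the pixel's ray), 0 where there is no reading.
- camera_params(name): a dict with "mtx" (3x3 intrinsics, pixels), "k1" (the pictures are not rectified: a ray, as slopes to the right and down, at radius r is drawn at 1 + k1 r^2 times it, then the intrinsics apply), "rvec" (rotation vector, rad) and "tvec" (3), from world to camera coordinates, as OpenCV has them; the wrist camera has in their place "mount" (4x4, takes a point from camera to tool coordinates, whose origin is the TCP and whose axes are the flange's). Camera axes: x right, y down, z forward; pixel columns grow to the right and rows downward; lengths in m; the calibration is good to about 2 mm. A picture is of the moment at which its call begins: read the wrist's pose just before it. camera_params takes no time and is no camera call.
- close_job(): hands the job in; it is judged then, once.
The state is a dict: "t": time; "q": joint angles; "joint_vel": joint speeds; "effort": joint torques, N m; "ee_pos": TCP position; "tcp_rot": TCP orientation; "wrist_force": force on the tool from outside, world axes, zero at the start; "wrist_torque": the same for the moment, N m; "gripper_width": opening from 0.0 (shut) to 1.0 (fully open); "grasp_force": force on a finger pad.
Only numpy, scipy, OpenCV 4.12 (cv2) and the standard library are available. Lean on these libraries where they do the work, as an engineer would, in place of code of your own. Each camera call takes 0.05 s, during which the arm holds its last target. There are 200 camera calls.

## Task

Get the rod rack ready by swinging its keeper arm fully clear and putting the stray offcut that lies in the rack back into the tray, then pick every full-length square brass rod out of the mixed tray and rack it: one end through an eye of the upright strip, the other lying down in the notch straight opposite, sticking out clearly (at least 1 cm) at both ends, one rod to an eye. When all the rods are racked, swing the keeper fully shut over them; leave all the other brass pieces in the tray and everything else on the bench alone.

Things in the scene. Friction and masses are not known exactly. Their poses are not given: they have to be found in the camera images.
- rack: Fixed steel rod rack. Origin on the bench under the middle of the notched rail; x runs level from rail to eye strip, y along the rail, z up. Base plate 8 mm thick, x -25 to 165 mm. Rail at x = 0: 190 mm long, 8 mm thick; 4 notches 18 mm wide, 45 mm pitch, floors 55 mm above the bench, teeth 12 mm higher. Upright eye strip at x = 140 mm: 4 mm thick, top 80 mm above the bench.
- keeper (a joint): Keeper: level aluminium bar 14 mm wide, 8 mm thick, underside 69 mm above the bench (4 mm over racked rods), on a vertical hinge at the +y end of the rail. 0 = shut, along the rail over all notches (knob at the -y end); grows as it swings away from the eye strip (towards rack -x); 1.57 = square to the rail; stop at 1.7. Stays where left.
- keeper_knob (a point): Top centre of the upright round knob on the keeper's free end: 14 mm diameter, 30 mm tall above the bar, 200 mm from the hinge axis.
- keeper_hinge (a point): Keeper hinge axis (vertical), at the height of the keeper's underside.
- tray: Fixed white plastic tray 290 x 280 mm outside, walls 5 mm thick, 40 mm high, floor 5 mm thick; origin under its centre, x along its 290 mm side (rods lie roughly along x).
- eye0 (a point): Centre of eye 0, a 17 x 17 mm square hole in the eye strip (mid-plane), its lower edge level with the floor of the notch facing it (at the same rack y); axes as the rack's.
- rod0: Full-length square brass rod 200 x 10 x 10 mm, 0.17 kg, lying on the flat strips in the tray; origin at its centre, x along it. None if absent.
- eye1 (a point): Centre of eye 1, a 17 x 17 mm square hole in the eye strip (mid-plane), its lower edge level with the floor of the notch facing it (at the same rack y); axes as the rack's.
- rod1: Full-length square brass rod 200 x 10 x 10 mm, 0.17 kg, lying on the flat strips in the tray; origin at its centre, x along it. None if absent.
- eye2 (a point): Centre of eye 2, a 17 x 17 mm square hole in the eye strip (mid-plane), its lower edge level with the floor of the notch facing it (at the same rack y); axes as the rack's.
- rod2: Full-length square brass rod 200 x 10 x 10 mm, 0.17 kg, lying on the flat strips in the tray; origin at its centre, x along it. None if absent.
- eye3 (a point): Centre of eye 3, a 17 x 17 mm square hole in the eye strip (mid-plane), its lower edge level with the floor of the notch facing it (at the same rack y); axes as the rack's.
- rod3: Full-length square brass rod 200 x 10 x 10 mm, 0.17 kg, lying on the flat strips in the tray; origin at its centre, x along it. None if absent.
- offcut0: Short square brass offcut 55 x 10 x 10 mm on the tray floor, origin at its centre, x along it; stays in the tray.
- offcut1: Short square brass offcut 55 x 10 x 10 mm on the tray floor, origin at its centre, x along it; stays in the tray.
- offcut2: Short square brass offcut 55 x 10 x 10 mm on the tray floor, origin at its centre, x along it; stays in the tray.
- strip0: Flat brass strip 12 x 200 x 4 mm on the tray floor under the rods, origin at its centre, y along it; stays in the tray.
- tab0: Flat brass tab 35 x 25 x 4 mm on the tray floor, origin at its centre; stays in the tray.
- strip1: Flat brass strip 12 x 200 x 4 mm on the tray floor under the rods, origin at its centre, y along it; stays in the tray.
- tab1: Flat brass tab 35 x 25 x 4 mm on the tray floor, origin at its centre; stays in the tray.
- offcut3: Stray short square brass offcut 55 x 10 x 10 mm, lying on the rack's base plate between rail and eye strip at the start; origin at its centre, x along it; belongs in the tray.
- jar: Bystander: amber glass jar, 52 mm diameter, 60 mm tall; origin under its centre.
- driver: Bystander: screwdriver lying on the bench; origin under its middle.

How it is judged:
By the outcome, as a careful person would: the job done as asked, in the order asked, and still so for the second after the job is handed in, with the robot touching nothing.
Of rod0, rod1, rod2, rod3 only 3 to 4 are there at a start; the rules pass over those that are not, and their reading is None.
At some moment in a run one of rod0, rod1, rod2, rod3 may be knocked a few centimetres aside while the robot is not near it.
Once in a run the grip may slacken for a moment while it holds something.
It also fails if it takes over 210 s, if anything falls off the work surface, if the arm or the gripper's body presses on something with over 40 N, if the wrist force passes 120 N, or if a joint passes its speed limit or range.

## Working session

There is one attempt and no reset: what is moved stays moved. The work goes in short steps, Python scripts to look and compute and a shell command to move; the robot and the scene stay as the last step left them, time stands still between calls to the robot, and variables do not carry over. Pictures are saved under pics/ and viewed, at most 14 in all, crops included, and the job is handed in when it is done.

```bash
ls; mkdir -p pics
cat > h.py <<'E'
import numpy as np, cv2
from station import *
from scipy.spatial.transform import Rotation as R
def cam(name):
    p=camera_params(name); K=np.array(p["mtx"],float)
    if "mount" in p:
        s=read_state(); T=np.eye(4); T[:3,:3]=R.from_quat(s["tcp_rot"]).as_matrix(); T[:3,3]=s["ee_pos"]
        W=T@np.array(p["mount"])
    else:
        r=R.from_rotvec(np.ravel(p["rvec"])).as_matrix(); W=np.eye(4); W[:3,:3]=r.T; W[:3,3]=-r.T@np.ravel(p["tvec"])
    return K,float(p["k1"]),W
def shot(name):
    c=cam(name); im,d=camera(name); return im,d,c
def und(uv,c):
    K,k1,W=c; uv=np.atleast_2d(uv).astype(float)
    return cv2.undistortPoints(uv.reshape(-1,1,2),K,np.array([k1,0,0,0,0.])).reshape(-1,2)
def onplane(uv,c,z):
    xy=und(uv,c); W=c[2]; d=np.c_[xy,np.ones(len(xy))]@W[:3,:3].T; o=W[:3,3]
    return o+d*((z-o[2])/d[:,2])[:,None]
def cloud(d,c):
    v,u=np.mgrid[:d.shape[0],:d.shape[1]]; xy=und(np.c_[u.ravel(),v.ravel()],c)
    P=np.c_[xy,np.ones(len(xy))]*d.reshape(-1,1)
    return (P@c[2][:3,:3].T+c[2][:3,3]).reshape(d.shape+(3,))
def proj(P,c):
    W=np.linalg.inv(c[2]); r=cv2.Rodrigues(W[:3,:3])[0]
    return cv2.projectPoints(np.atleast_2d(P).astype(float),r,W[:3,3],c[0],np.array([c[1],0,0,0,0.]))[0].reshape(-1,2)
E
python3 - <<'E'
from h import *
for n in("top","scene"):
    im,d,c=shot(n); np.savez(f"pics/{n}0.npz",im=im,d=d); cv2.imwrite(f"pics/{n}0.png",cv2.resize(im,(800,600),interpolation=cv2.INTER_CUBIC)); print(n,c)
s=read_state();print(s)
E
```

```text
pics
top (array([[354.53068109,   0.        , 249.16746831],
       [  0.        , 354.53068109, 194.25972409],
       [  0.        ,   0.        ,   1.        ]]), 0.037447306589932484, array([[ 0.01838811, -0.99485959,  0.0995805 ,  0.53397549],
       [-0.99931094, -0.02149888, -0.03025621,  0.05583508],
       [ 0.03224155, -0.09895553, -0.9945694 ,  0.8918596 ],
       [ 0.        ,  0.        ,  0.        ,  1.        ]]))
scene (array([[360.78273679,   0.        , 248.07835423],
       [  0.        , 360.78273679, 191.95528556],
       [  0.        ,   0.        ,   1.        ]]), 0.006927657902490126, array([[ 0.74457788,  0.50708925, -0.43412472,  0.92512693],
       [ 0.66745867, -0.55567588,  0.49570479, -0.3527435 ],
       [ 0.01013393, -0.65885113, -0.75220508,  0.68086522],
       [ 0.        ,  0.        ,  0.        ,  1.        ]]))
{'t': 0.1, 'q': array([ 1.11099733e+00,  2.76521274e-01,  1.50600963e+00, -2.04448018e-05,
        1.36072577e+00, -1.21002679e-01]), 'joint_vel': array([-0.00068053,  0.00049157, -0.00258407, -0.00073838,  0.00255056,
       -0.00158796]), 'effort': array([ 6.84858296e-04, -4.05457592e+01, -2.37778902e+01,  7.05081713e-02,
        3.00049433e-02, -5.11534051e-05]), 'ee_pos': array([0.1910249 , 0.54213365, 0.40389573]), 'tcp_rot': array([ 1.68586987e-01,  9.85686429e-01, -8.00035765e-04, -2.28657463e-04]), 'wrist_force': array([ 0.37824107,  0.17313006, -0.23417264]), 'wrist_torque': array([-0.01121872, -0.01688596,  0.07958942]), 'grasp_force': 0.0, 'gripper_width': 1.0033010657180228}
```

View pics/top0.png

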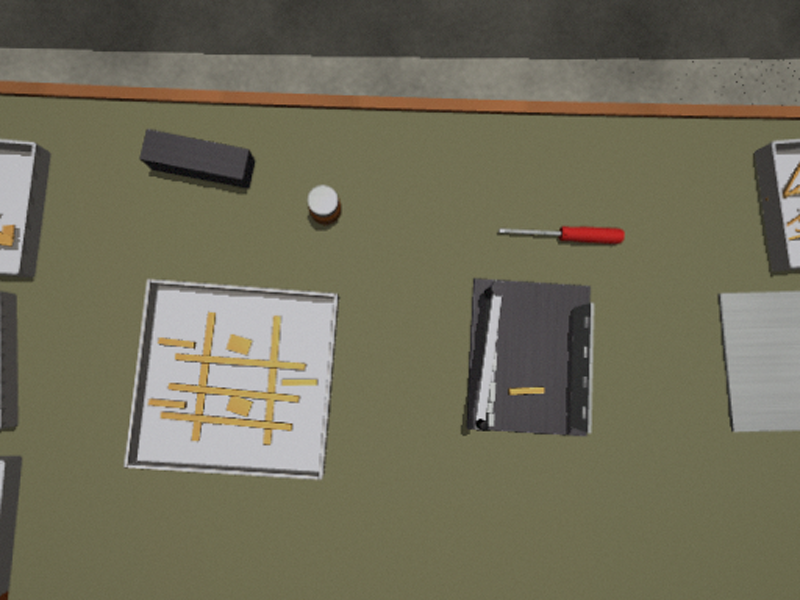

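View pics/scene0.png

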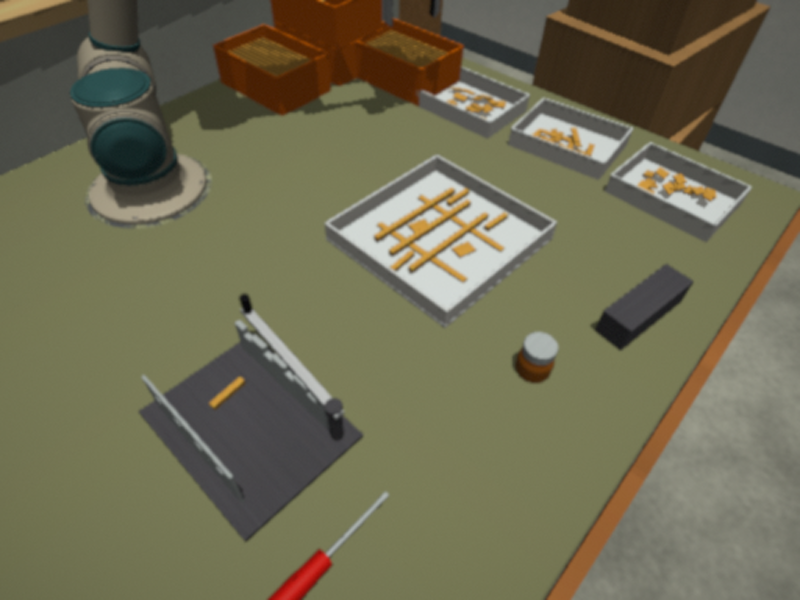

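Top view: three rods in the tray at about (240,362), (235,393), (227,421), with offcuts and tabs between them. The rack is on the right, with the hinge at (490,290), the knob at (481,423) and the stray offcut at (527,391).

```bash
cat >> h.py <<'E'
def brass(im):
    hsv=cv2.cvtColor(im,cv2.COLOR_BGR2HSV); return cv2.inRange(hsv,(10,110,90),(28,255,255))
def blobs(m,c,z,amin=20):
    out=[]
    for k in cv2.findContours(m,cv2.RETR_EXTERNAL,cv2.CHAIN_APPROX_NONE)[0]:
        if cv2.contourArea(k)<amin: continue
        P=onplane(k.reshape(-1,2),c,z)[:,:2]; (cx,cy),(w,h),a=cv2.minAreaRect((P*1000).astype(np.float32))
        if w<h: w,h,a=h,w,a+90
        out.append((cx,cy,w,h,(a+90)%180-90))
    return out
def goto(x,y,ztip,yaw):
    """rows for fingertips at x,y,ztip with tool pointing down and tool y axis at world angle yaw(deg, mod 180)"""
    s=read_state(); M=R.from_quat(s["tcp_rot"]).as_matrix(); p=np.array(s["ee_pos"])
    cur=np.degrees(np.arctan2(M[1,1],M[0,1])); dy=(yaw-cur+90)%180-90
    t=np.radians(cur+dy); Y=np.array([np.cos(t),np.sin(t),0]); Z=np.array([0,0,-1.]); T=np.c_[np.cross(Y,Z),Y,Z]
    rv=np.degrees(R.from_matrix(M.T@T).as_rotvec())
    sh=M.T@(np.array([x,y,ztip+.199])-p)/.025
    print("shift",sh.round(3),"turn",rv.round(2),"tip",p+M[:,2]*.199,"yaw",cur.round(2))
E
python3 - <<'E'
from h import *
f=np.load("pics/top0.npz"); im,d=f["im"],f["d"]; c=cam("top")
X=cloud(d,c)
sc=512/800
for n,(u,v),z in [("hinge",(490,290),.077),("knob",(482,424),.107),("jar",(323,190),.06),("driver",(560,234),.01),("trayTL",(148,282),.04),("trayTR",(338,294),.04),("trayBR",(322,478),.04),("trayBL",(126,467),.04),("strip top far",(591,305),.08),("strip near",(590,433),.08)]:
    print(n,onplane((u*sc,v*sc),c,z)[0].round(3),X[int(v*sc),int(u*sc)].round(3))
m=brass(im)
for b in blobs(m,c,.012): print(np.round(b,1))
print(cam("wrist")[2].round(3), camera_params("wrist")["mount"])
goto(.6,-.17,.28,0)
E
```

```text
hinge [ 0.639 -0.119  0.077] [ 0.643 -0.122  0.055]
knob [ 0.446 -0.101  0.107] [ 0.447 -0.1    0.107]
jar [0.79  0.135 0.06 ] [0.791 0.137 0.061]
driver [ 0.742 -0.247  0.01 ] [ 0.743 -0.245  0.014]
trayTL [0.644 0.397 0.04 ] [0.645 0.399 0.04 ]
trayTR [0.632 0.109 0.04 ] [0.637 0.113 0.   ]
trayBR [0.356 0.125 0.04 ] [ 0.35   0.129 -0.   ]
trayBL [0.37  0.411 0.04 ] [0.373 0.412 0.041]
strip top far [ 0.62  -0.268  0.08 ] [ 0.62  -0.268  0.08 ]
strip near [ 0.433 -0.263  0.08 ] [ 0.424 -0.293 -0.   ]
[460.8 369.2  53.8   8.5  85.4]
[ 488.5 -189.1   52.3    9.8  -88.9]
[496.9 167.8  51.1   4.8 -89.1]
[554.5 361.5  52.7   9.   84.2]
[553.4 263.9  31.6  22.9  74.4]
[503.  268.8 211.5 195.9  88. ]
[715.8 626.3  32.2  18.4   4.4]
[ 833.3 -632.2   54.9   21.   -29.1]
[ 956.     5.6 1296.    20.3  -89.9]
[[ 0.331  0.919  0.216  0.128]
 [ 0.944 -0.322 -0.078  0.563]
 [-0.003  0.229 -0.973  0.384]
 [ 0.     0.     0.     1.   ]] [[ 1.50685887e-03 -9.73271964e-01 -2.29650634e-01  6.65446351e-02]
 [ 9.99998379e-01  1.69287548e-03 -6.12982465e-04 -1.43596320e-03]
 [ 9.85368575e-04 -2.29649338e-01  9.73272937e-01  1.98431756e-02]
 [ 0.00000000e+00  0.00000000e+00  0.00000000e+00  1.00000000e+00]]
shift [-24.896 -21.434  -2.973] turn [-9.000e-02  5.000e-02  7.059e+01] tip [0.19088152 0.54183514 0.204896  ] yaw 70.59
```

Run:
```python
from h import *
goto(.53,-.12,.25,0)
```

```text
shift [-21.59  -20.476  -1.774] turn [-9.000e-02  5.000e-02  7.059e+01] tip [0.19088152 0.54183514 0.204896  ] yaw 70.59
```

```bash
python3 -m handwheel '[[[-21.59,-20.48,-1.77],[0,0,70.59],0],[[-21.59,-20.48,-1.77],[0,0,70.59],0],[[-21.59,-20.48,-1.77],[0,0,70.59],0],[[-21.59,-20.48,-1.77],[0,0,70.59],0],[[-21.59,-20.48,-1.77],[0,0,70.59],0],[[-21.59,-20.48,-1.77],[0,0,70.59],0],[[-21.59,-20.48,-1.77],[0,0,70.59],0],[[-21.59,-20.48,-1.77],[0,0,70.59],0],[[-21.59,-20.48,-1.77],[0,0,70.59],0],[[-21.59,-20.48,-1.77],[0,0,70.59],0]]'
python3 - <<'E'
from h import *
goto(.53,-.12,.25,0)
E
```

```text
t: 1.35
ee_pos: [0.4757, -0.0151, 0.4417]
tcp_rot: [0.707, 0.707, 0.0, -0.0]
wrist_force: [0.6, 1.0, 0.0]
gripper_width: 1.0
grasp_force: 0.0
shift [-4.194  2.173 -0.293] turn [ 0.   -0.03 -0.03] tip [ 0.4757626  -0.01499638  0.24272449] yaw -0.03
```

```bash
python3 -m handwheel '[[[-4.2,2.17,-0.3],[0,0,0],0],[[-4.2,2.17,-0.3],[0,0,0],0],[[-4.2,2.17,-0.3],[0,0,0],0],[[-4.2,2.17,-0.3],[0,0,0],0]]'
python3 - <<'E'
from h import *
im,d,c=shot("wrist"); np.savez("pics/w1.npz",im=im,d=d,W=c[2]); X=cloud(d,c)
cv2.imwrite("pics/w1.png",cv2.resize(im,(800,600)))
rk=(X[...,0]>.40)&(X[...,0]<.70)&(X[...,1]<-.06)&(X[...,1]>-.32)&(d>0)
for n,lo,hi in (("knobtop",.100,.115),("stripTop",.0775,.0825),("keeperTop",.0735,.0795),("teeth",.063,.0695),("base",.006,.0105)):
    m=rk&(X[...,2]>lo)&(X[...,2]<hi); P=X[m]*1000
    if len(P)>4: print(n,len(P),P.mean(0).round(1),np.round(cv2.minAreaRect(P[:,:2].astype(np.float32))[0],1),np.round(cv2.minAreaRect(P[:,:2].astype(np.float32))[1:][0],1),round(cv2.minAreaRect(P[:,:2].astype(np.float32))[2],2))
for b in blobs(brass(im),c,.018): print(np.round(b,1))
E
```

```text
t: 1.85
ee_pos: [0.5292, -0.1179, 0.4486]
tcp_rot: [0.707, 0.707, -0.0, -0.001]
wrist_force: [-0.1, -0.5, -0.3]
gripper_width: 1.002
grasp_force: 0.0
knobtop 177 [ 445.5 -102.4  106.3] [ 445.2 -102.7] [13.1 13.1] 66.51
stripTop 934 [ 573.8 -120.    79.1] [ 544.6 -118.3] [ 21.7 220.5] 83.43
keeperTop 2389 [ 540.7 -115.5   76.9] [ 544.9 -117.5] [ 20.  221.1] 83.43
teeth 468 [ 493.3 -123.5   67. ] [ 543.9 -124.3] [ 14.  207.3] 89.8
base 17700 [ 542.2 -189.     8.1] [ 543.8 -194.6] [188.7 240.6] 87.63
[ 841.1 -313.    99.1   24.7  -81.2]
[ 212.1 -314.2   99.9   23.1   79.7]
[ 489.9 -188.3   56.7   11.   -86.5]
```

View pics/w1.png

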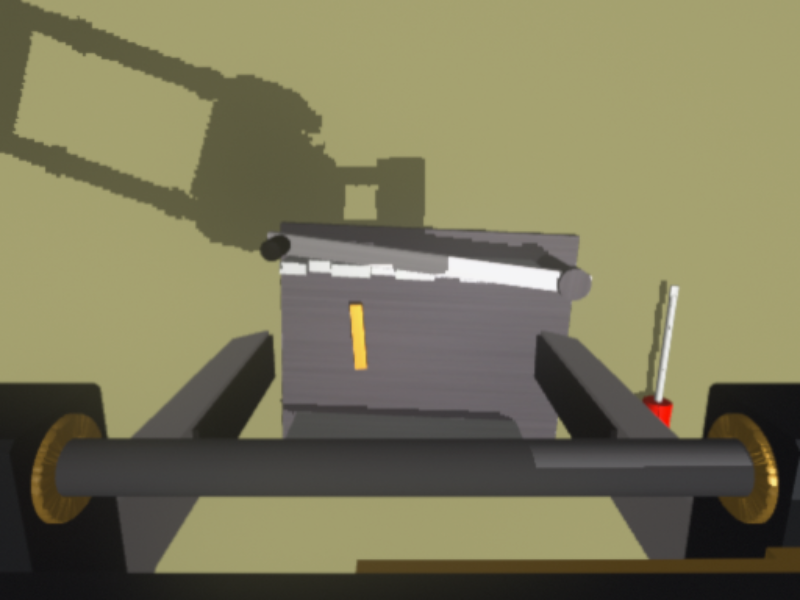

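The wrist view shows the keeper slightly open (about 4°), the knob top at left (275,247), the hinge at (572,283) and the stray offcut at (358,336). The depth readings put the knob at (0.4455, -0.1025, 0.106), which matches the given height.

Run:
```python
from h import *
goto(.4455,-.1025,.125,83.4)
```

```text
shift [ 0.587 -3.334  4.999] turn [-2.000e-02 -1.100e-01 -8.337e+01] tip [ 0.52874501 -0.11704687  0.24983725] yaw 0.03
```

```bash
python3 -m handwheel '[[[0.59,-3.33,2],[0,0,-83.4],0.7],[[0.59,-3.33,2],[0,0,-83.4],0.7],[[0.59,-3.33,2],[0,0,-83.4],0.7],[[0.59,-3.33,3],[0,0,-83.4],0.7],[[0.59,-3.33,4],[0,0,-83.4],0.7],[[0.59,-3.33,5],[0,0,-83.4],0.7],[[0.59,-3.33,5],[0,0,-83.4],0.7],[[0.59,-3.33,5],[0,0,-83.4],0.7],[[0.59,-3.33,5],[0,0,-83.4],0.7]]'
cat >> h.py <<'E'
def arc(hx,hy,r,phis,off,z,dyaw=-90):
    """rows dragging knob: phi = bar direction from hinge (deg), off = tangential lead (m, + towards opening)"""
    for p in phis:
        a=np.radians(p); print(p,end=" "); goto(hx+r*np.cos(a)+off*np.sin(a),hy+r*np.sin(a)-off*np.cos(a),z,p+dyaw)
E
python3 - <<'E'
from h import *
goto(.4455,-.1025,.085,83.4)
E
```

```text
t: 3.02
ee_pos: [0.4457, -0.1019, 0.3245]
tcp_rot: [0.057, 0.998, 0.0, 0.0]
wrist_force: [0.7, -0.5, 0.4]
gripper_width: 0.297
grasp_force: 0.0
shift [ 0.006 -0.025  1.62 ] turn [0.02 0.01 0.01] tip [ 0.44573587 -0.10183448  0.12549592] yaw 83.41
```

```bash
python3 -m handwheel '[[[0,0,0.8],[0,0,0],0.7],[[0,0,1.6],[0,0,0],0.7],[[0,0,1.6],[0,0,0],0.78],[[0,0,1.6],[0,0,0],0.78]]'
python3 - <<'E'
from h import *
arc(.644,-.125,.2,[173.4,163,152,142,132,122,112,102,92,83],.003,.085)
E
```

```text
t: 3.52
ee_pos: [0.4465, -0.103, 0.285]
tcp_rot: [0.058, 0.998, -0.0, 0.001]
wrist_force: [-0.2, 0.6, 0.1]
gripper_width: 0.221
grasp_force: 0.0
173.4 shift [0.05  0.154 0.039] turn [-0.01  0.06 -0.02] tip [ 0.44668289 -0.10304678  0.08596612] yaw 83.38
163 shift [-0.102  1.596  0.039] turn [-0.    0.06 10.38] tip [ 0.44668289 -0.10304678  0.08596612] yaw 83.38
152 shift [-0.544  3.065  0.039] turn [ 0.    0.06 21.38] tip [ 0.44668289 -0.10304678  0.08596612] yaw 83.38
142 shift [-1.182  4.305  0.039] turn [1.000e-02 6.000e-02 3.138e+01] tip [ 0.44668289 -0.10304678  0.08596612] yaw 83.38
132 shift [-2.026  5.415  0.04 ] turn [2.000e-02 6.000e-02 4.138e+01] tip [ 0.44668289 -0.10304678  0.08596612] yaw 83.38
122 shift [-3.05   6.362  0.041] turn [2.000e-02 6.000e-02 5.138e+01] tip [ 0.44668289 -0.10304678  0.08596612] yaw 83.38
112 shift [-4.223  7.117  0.042] turn [3.000e-02 6.000e-02 6.138e+01] tip [ 0.44668289 -0.10304678  0.08596612] yaw 83.38
102 shift [-5.509  7.656  0.044] turn [3.000e-02 6.000e-02 7.138e+01] tip [ 0.44668289 -0.10304678  0.08596612] yaw 83.38
92 shift [-6.869  7.965  0.045] turn [4.000e-02 6.000e-02 8.138e+01] tip [ 0.44668289 -0.10304678  0.08596612] yaw 83.38
83 shift [-8.122  8.036  0.046] turn [-5.000e-02  4.000e-02 -8.962e+01] tip [ 0.44668289 -0.10304678  0.08596612] yaw 83.38
```

```bash
python3 -m handwheel '[[[-0.1,1.6,0.04],[0,0,10.4],0.78],[[-0.54,3.07,0.04],[0,0,21],0.78],[[-1.18,4.3,0.04],[0,0,31],0.78],[[-2.03,5.41,0.04],[0,0,41],0.78],[[-3.05,6.36,0.04],[0,0,51],0.78],[[-4.22,7.12,0.04],[0,0,61],0.78],[[-5.51,7.66,0.04],[0,0,71],0.78],[[-6.87,7.97,0.04],[0,0,81],0.78],[[-8.12,8.04,0.04],[0,0,90],0.78],[[-8.12,8.04,0.04],[0,0,90],0.78]]';python3 -m handwheel '[[[0,0,0],[0,0,0],0.78],[[0,0,0],[0,0,0],0.65],[[0,0,-1.6],[0,0,0],0.65],[[0,0,-3],[0,0,0],0.65]]'
python3 - <<'E'
from h import *
im,d,c=shot("top"); X=cloud(d,c)
np.savez("pics/t2.npz",im=im,d=d)
cv2.imwrite("pics/t2.png",cv2.resize(im,(800,600),interpolation=cv2.INTER_CUBIC))
m=(X[...,2]>.1)&(X[...,2]<.115)&(X[...,0]>.6)&(X[...,0]<.72)&(X[...,1]>.03)&(X[...,1]<.12)&(d>0); print(m.sum(),X[m].mean(0) if m.any() else 0)
goto(.53,-.04,.24,0)
E
```

```text
t: 4.78
ee_pos: [0.6729, 0.073, 0.2839]
tcp_rot: [0.746, 0.665, 0.001, 0.001]
wrist_force: [-0.4, 0.3, 0.1]
gripper_width: 0.221
grasp_force: 0.0
t: 5.28
ee_pos: [0.6701, 0.073, 0.3594]
tcp_rot: [0.746, 0.665, -0.0, -0.0]
wrist_force: [-0.0, -0.2, -0.9]
gripper_width: 0.35
grasp_force: 0.0
0 0
shift [-5.137 -5.067 -3.005] turn [ 0.5  -0.04 -6.56] tip [0.67288686 0.07314623 0.16613457] yaw -6.56
```

View pics/t2.png

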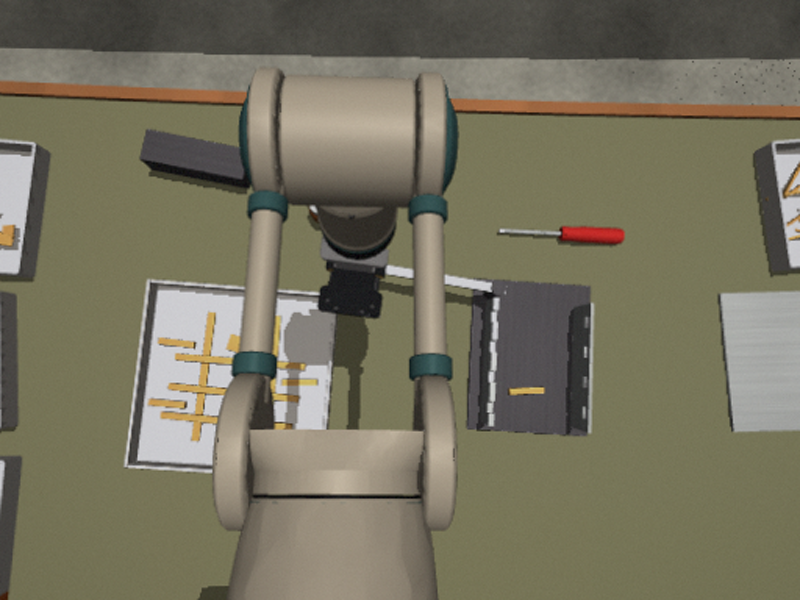

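The keeper is open, pointing left in the image and about square or slightly past. All four eyes show at about x=585, y=322 to 412. Next I'll measure the rack from the wrist camera.

```bash
python3 -m handwheel '[[[-4.5,-5.6,-3],[0,0,-6.5],0.5],[[-4.5,-5.6,-3],[0,0,-6.5],0.5],[[-4.5,-5.6,-3],[0,0,-6.5],0.5],[[-4.5,-5.6,-3],[0,0,-6.5],0.5],[[-4.5,-5.6,-3],[0,0,-6.5],0.5],[[-4.5,-5.6,-3],[0,0,-6.5],0.5],[[-4.5,-5.6,-3],[0,0,-6.5],0.5],[[-4.5,-5.6,-3],[0,0,-6.5],0.5]]'
python3 - <<'E'
from h import *
im,d,c=shot("wrist"); np.savez("pics/w3.npz",im=im,d=d,W=c[2]); X=cloud(d,c)
cv2.imwrite("pics/w3.png",cv2.resize(im,(800,600)))
rk=(X[...,0]>.42)&(X[...,0]<.66)&(X[...,1]<-.09)&(X[...,1]>-.32)&(d>0)
def fit(P):
    vx,vy,x0,y0=cv2.fitLine(P[:,:2].astype(np.float32),cv2.DIST_HUBER,0,.01,.01).ravel(); return np.degrees(np.arctan(vy/vx)).round(2),x0.round(1),y0.round(1)
for n,lo,hi,yl,yh in (("strip",.060,.083,-.30,-.22),("stripTop",.078,.083,-.30,-.22),("teeth",.0655,.0695,-.15,-.10),("notch",.053,.058,-.15,-.10)):
    m=rk&(X[...,2]>lo)&(X[...,2]<hi)&(X[...,1]>yl)&(X[...,1]<yh); P=X[m]*1000
    if len(P)<8: continue
    print(n,len(P),P.mean(0).round(1),fit(P),P.min(0).round(1),P.max(0).round(1))
    if n in("teeth","notch"):
        xs=np.sort(P[:,0]); g=np.where(np.diff(xs)>4)[0]; print([(a[0].round(1),a[-1].round(1),len(a)) for a in np.split(xs,g+1)])
k=(X[...,2]>.1)&(X[...,2]<.115)&(X[...,0]>.6)&(X[...,0]<.72)&(X[...,1]>.03)&(X[...,1]<.12); print("knob",k.sum(),X[k].mean(0) if k.any() else 0)
for b in blobs(brass(im),c,.018): print(np.round(b,1))
E
```

```text
t: 6.32
ee_pos: [0.5197, -0.0223, 0.4325]
tcp_rot: [0.707, 0.707, -0.0, -0.001]
wrist_force: [0.3, 0.6, 0.4]
gripper_width: 0.5
grasp_force: 0.0
teeth 405 [ 521.8 -124.1   67.1] (np.float32(-2.25), np.float32(522.1), np.float32(-124.1)) [ 476.5 -131.7   65.5] [ 628.7 -118.4   68.9]
[(np.float64(476.5), np.float64(503.4), 179), (np.float64(522.2), np.float64(547.9), 174), (np.float64(566.5), np.float64(572.4), 35), (np.float64(624.6), np.float64(628.7), 17)]
notch 394 [ 523.2 -123.1   55.2] (np.float32(-1.96), np.float32(525.6), np.float32(-122.6)) [ 466.  -129.9   53. ] [ 630.1 -117.7   57.9]
[(np.float64(466.0), np.float64(570.2), 382), (np.float64(623.4), np.float64(630.1), 12)]
knob 249 [0.67102745 0.0671659  0.10596467]
[ 674.1 -212.8   84.8   13.2  -85.4]
[ 361.7 -213.4   84.9   12.7   86.4]
[ 488.7 -167.3   17.    10.7  -84.5]
[772.2 129.6  48.4  21.  -54.7]
[497.2 146.5  12.8   8.6  89.4]
```

View pics/w3.png

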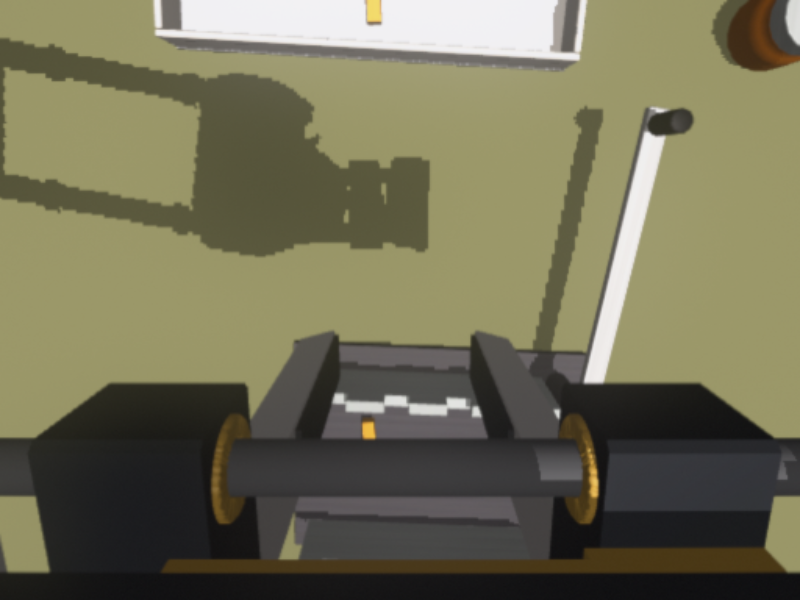

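```bash
python3 -m handwheel '[[[-9.1,0.4,0],[0,0,0],0.6],[[-9.1,0.4,0],[0,0,0],0.6],[[-9.1,0.4,0],[0,0,0],0.6],[[-9.1,0.4,0],[0,0,0],0.6],[[-9.1,0.4,0],[0,0,0],0.6],[[-9.1,0.4,0],[0,0,0],0.6]]'
python3 - <<'E'
from h import *
im,d,c=shot("wrist"); np.savez("pics/w4.npz",im=im,d=d,W=c[2]); X=cloud(d,c)
cv2.imwrite("pics/w4.png",cv2.resize(im,(800,600)))
rk=(X[...,0]>.42)&(X[...,0]<.66)&(X[...,1]<-.09)&(X[...,1]>-.32)&(d>0)
def fit(P):
    vx,vy,x0,y0=cv2.fitLine(P[:,:2].astype(np.float32),cv2.DIST_HUBER,0,.01,.01).ravel(); return np.degrees(np.arctan(vy/vx)).round(2),x0.round(1),y0.round(1)
for n,lo,hi,yl,yh in (("strip",.030,.083,-.28,-.24),("stripTop",.078,.083,-.30,-.22),("teeth",.0655,.0695,-.15,-.10),("notch",.053,.057,-.15,-.10)):
    m=rk&(X[...,2]>lo)&(X[...,2]<hi)&(X[...,1]>yl)&(X[...,1]<yh); P=X[m]*1000
    if len(P)<8: continue
    print(n,len(P),P.mean(0).round(1),fit(P),P.min(0).round(1),P.max(0).round(1))
    if n in("teeth","notch"):
        xs=np.sort(P[:,0]); g=np.where(np.diff(xs)>4)[0]; print([(a[0].round(1),a[-1].round(1),len(a)) for a in np.split(xs,g+1)])
        if n=="teeth":
            for a in np.split(np.argsort(P[:,0]),g+1): print("  y",P[a,1].min().round(1),P[a,1].max().round(1))
for b in blobs(brass(im),c,.018): print(np.round(b,1))
goto(.4885,-.189,.06,0)
E
```

```text
t: 7.12
ee_pos: [0.5288, -0.2497, 0.4328]
tcp_rot: [0.708, 0.706, 0.0, -0.001]
wrist_force: [0.4, -0.1, 0.1]
gripper_width: 0.399
grasp_force: 0.0
strip 2448 [ 528.5 -263.7   62.7] (np.float32(-2.24), np.float32(530.6), np.float32(-263.1)) [ 433.1 -270.8   30. ] [ 623.8 -258.4   82.5]
stripTop 802 [ 527.5 -264.7   80. ] (np.float32(-2.48), np.float32(527.8), np.float32(-264.7)) [ 433.1 -270.8   78. ] [ 623.6 -258.8   82.5]
teeth 1146 [ 534.4 -126.    67.2] (np.float32(-2.49), np.float32(533.7), np.float32(-125.9)) [ 439.7 -141.8   65.5] [ 640.5 -101.1   69.5]
[(np.float64(439.7), np.float64(458.6), 182), (np.float64(476.2), np.float64(503.2), 267), (np.float64(521.3), np.float64(548.2), 258), (np.float64(566.3), np.float64(593.5), 256), (np.float64(611.1), np.float64(640.5), 183)]
  y -126.9 -117.8
  y -128.7 -119.6
  y -130.6 -121.5
  y -132.4 -123.5
  y -141.8 -101.1
notch 720 [ 538.9 -126.8   55.2] (np.float32(-2.56), np.float32(537.8), np.float32(-126.9)) [ 440.1 -138.2   53. ] [ 638.4 -119.3   57. ]
[(np.float64(440.1), np.float64(498.0), 175), (np.float64(502.0), np.float64(539.0), 172), (np.float64(544.1), np.float64(566.0), 164), (np.float64(570.1), np.float64(583.1), 15), (np.float64(588.2), np.float64(627.5), 171), (np.float64(633.8), np.float64(638.4), 23)]
[ 6.207e+02 -5.209e+02  4.164e+02  2.110e+01  3.000e-01]
[ 651.5 -433.8   97.2   16.9  -88.5]
[ 402.4 -433.8   97.8   13.7   85.6]
[ 489.6 -188.5   55.2   10.9  -86.4]
shift [ 2.398 -1.61   6.967] turn [-0.02 -0.06 -0.05] tip [ 0.52868045 -0.24895656  0.23408567] yaw -0.05
```

View pics/w4.png

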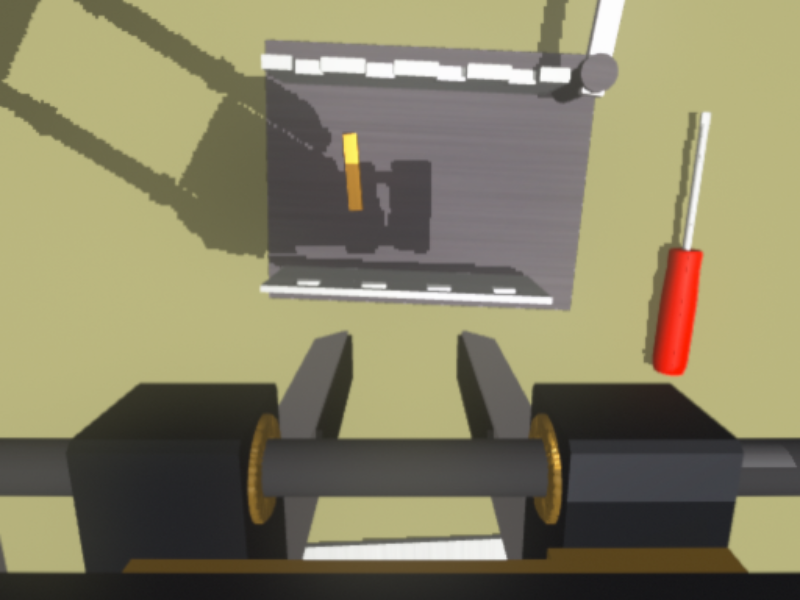

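The rack is clearly visible. Notch centres come out at x = 467.4, 512.3, 557.3 and 602.3 mm with the rail mid at (534.8, -126.0) and yaw -2.4°, and pitch and heights match the given sizes. Next is the stray offcut, seen at (353,172).

```bash
python3 - <<'E'
from h import *
goto(.4896,-.1885,.0105,3.6)
E
python3 -m handwheel '[[[2.42,-1.56,3],[0,0,-3.6],0.7],[[2.42,-1.56,5],[0,0,-3.6],0.7],[[2.42,-1.56,6.5],[0,0,-3.6],0.7],[[2.42,-1.56,8],[0,0,-3.6],0.7],[[2.42,-1.56,8],[0,0,-3.6],0.7]]'
python3 - <<'E'
from h import *
goto(.4896,-.1885,.0105,3.6)
E
```

```text
shift [ 2.416 -1.565  8.947] turn [-0.02 -0.06 -3.65] tip [ 0.52868045 -0.24895656  0.23408567] yaw -0.05
t: 7.8
ee_pos: [0.4887, -0.1875, 0.2313]
tcp_rot: [0.684, 0.729, -0.001, -0.003]
wrist_force: [1.2, 0.6, -0.2]
gripper_width: 0.297
grasp_force: 0.0
shift [-0.045  0.038  0.872] turn [-0.3  -0.21  0.02] tip [ 0.48761867 -0.18685648  0.03231626] yaw 3.62
```

```bash
python3 -m handwheel '[[[0,0,0.5],[0,0,0],0.7],[[0,0,0.9],[0,0,0],0.7],[[0,0,0.9],[0,0,0],0.7],[[0,0,0.9],[0,0,0],1],[[0,0,0.9],[0,0,0],1],[[0,0,0.9],[0,0,0],1],[[0,0,-2],[0,0,0],1],[[0,0,-5],[0,0,0],1]]'
python3 - <<'E'
from h import *
goto(.595,.158,.15,-3)
E
```

```text
t: 8.8
ee_pos: [0.4895, -0.1895, 0.3366]
tcp_rot: [0.685, 0.728, -0.0, -0.001]
wrist_force: [1.9, -1.5, -0.2]
gripper_width: 0.103
grasp_force: 30.0
shift [13.619  5.056 -0.489] turn [-0.11 -0.06  6.49] tip [ 0.48916615 -0.18930629  0.13758684] yaw 3.49
```

```bash
python3 -m handwheel '[[[13.62,5.05,-0.5],[0,0,6],1],[[13.62,5.05,-0.5],[0,0,6],1],[[13.62,5.05,-0.5],[0,0,6],1],[[13.62,5.05,-0.5],[0,0,6],1],[[13.62,5.05,-0.5],[0,0,6],1],[[13.62,5.05,-0.5],[0,0,6],1],[[13.62,5.05,-0.5],[0,0,6],1],[[13.62,5.05,-0.5],[0,0,6],1],[[13.62,5.05,-0.5],[0,0,6],1]]'
python3 - <<'E'
from h import *
goto(.595,.158,.0085,-2.5)
im,d,c=shot("wrist"); np.savez("pics/w5.npz",im=im,d=d,W=c[2]); 
cv2.imwrite("pics/w5.png",cv2.resize(im,(800,600)))
E
```

```text
t: 9.93
ee_pos: [0.5947, 0.1566, 0.3482]
tcp_rot: [0.723, 0.691, -0.0, -0.0]
wrist_force: [-0.1, 0.1, -0.3]
gripper_width: 0.101
grasp_force: 30.0
shift [0.059 0.014 5.628] turn [-0.04  0.03 -0.09] tip [0.59454145 0.1565044  0.1491927 ] yaw -2.59
```

View pics/w5.png

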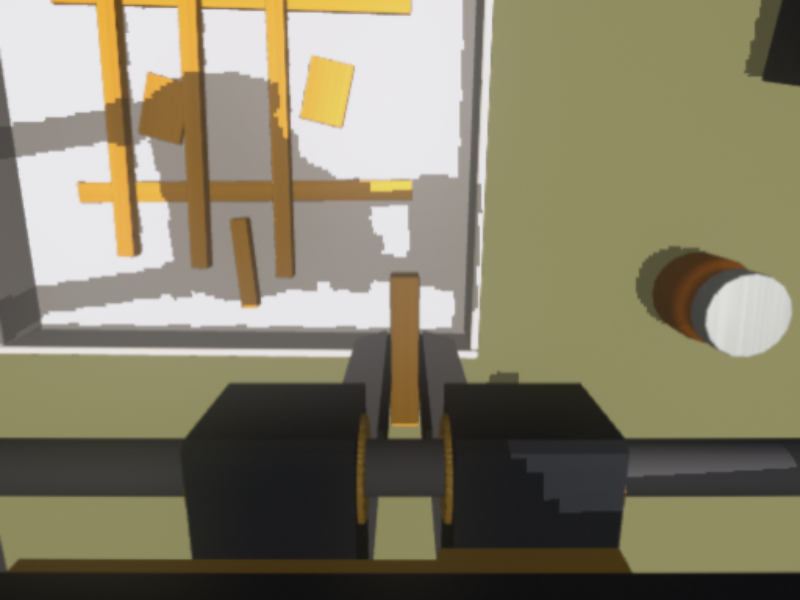

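The held offcut is at (405,350), above the empty far-right corner of the tray and clear of the walls and rods.

```bash
python3 -m handwheel '[[[0.06,0,2.5],[0,0,0],1],[[0.06,0,4.6],[0,0,0],1],[[0.06,0,5.6],[0,0,0],1],[[0.06,0,5.6],[0,0,0],1],[[0.06,0,5.6],[0,0,0],0.85],[[0.06,0,5.6],[0,0,0],0.82],[[0.06,0,3],[0,0,0],0.82],[[0.06,0,0],[0,0,0],0.75]]'
python3 - <<'E'
from h import *
goto(.48,.21,.2,0)
E
```

```text
t: 10.98
ee_pos: [0.5949, 0.1593, 0.3347]
tcp_rot: [0.722, 0.691, -0.0, -0.0]
wrist_force: [1.4, -0.9, -0.2]
gripper_width: 0.241
grasp_force: 0.0
shift [ 1.825 -4.684 -2.569] turn [-0.04  0.   -2.52] tip [0.59479344 0.15925735 0.13567688] yaw -2.52
```

```bash
python3 -m handwheel '[[[-1.8,-3.8,-4],[0,0,-2.5],0.7],[[-1.8,-3.8,-4],[0,0,-2.5],0.7],[[-1.8,-3.8,-4],[0,0,-2.5],0.7],[[-1.8,-3.8,-4],[0,0,-2.5],0.7],[[-1.8,-3.8,-4],[0,0,-2.5],0.7]]'
cat >> h.py <<'E'
def rods(tag):
    im,d,c=shot("wrist"); X=cloud(d,c); np.savez(f"pics/{tag}.npz",im=im,d=d); cv2.imwrite(f"pics/{tag}.png",cv2.resize(im,(800,600)))
    t=(X[...,0]>.36)&(X[...,0]<.64)&(X[...,1]>.115)&(X[...,1]<.41)&(d>0)&(brass(im)>0)
    for n,lo,hi,zz in (("high",.0165,.025,.019),("mid",.0115,.0165,.015),("low",.0055,.0115,.009)):
        m=(t&(X[...,2]>lo)&(X[...,2]<hi)).astype(np.uint8)*255
        if n!="low": m=cv2.morphologyEx(m,cv2.MORPH_OPEN,np.ones((2,2)))
        for b in blobs(m,c,zz,25): print(n,np.round(b,1))
    return im,X,c
E
python3 - <<'E'
from h import *
rods("w6")
E
```

```text
t: 11.6
ee_pos: [0.499, 0.1189, 0.4318]
tcp_rot: [0.707, 0.707, -0.0, -0.001]
wrist_force: [-0.3, -0.1, -0.3]
gripper_width: 0.3
grasp_force: 0.0
high [526.4 226.5 134.7  10.   86.5]
high [477.4 230.4 127.3  10.   85.2]
high [434.1 234.9 118.3  10.   85.3]
mid [594.6 158.2  52.    9.3  87.4]
mid [497.5 167.1  53.6   8.9 -88.1]
low [564.5 208.7  69.2  11.1  -2.3]
low [499.4 211.1  40.   10.9  -2.4]
low [452.4 213.   33.1  10.8  -3. ]
low [412.5 214.4  21.8  10.9  -3. ]
low [458.9 259.7  34.3  24.6  72.2]
low [553.3 264.5  34.   24.2  74.4]
```

View pics/w6.png

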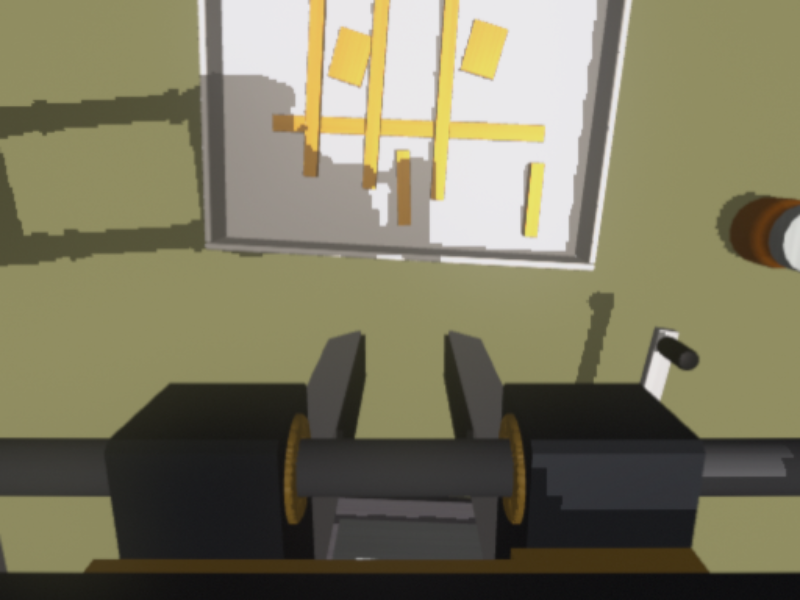

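The stray offcut sits in the tray at (535,200). The three rods' near ends are at (310,175), (370,185) and (438,198), with the tabs and offcuts clear of a grip at y≈0.231. I'll pick rod A first.

Run:
```python
from h import *
goto(.5267,.231,.009,-3.5)
```

```text
shift [4.484 1.126 8.936] turn [-0.14  0.    3.5 ] tip [0.49861939 0.1189065  0.23247624] yaw 0.0
```

```bash
python3 -m handwheel '[[[4.48,1.13,2],[0,0,3.5],0.7],[[4.48,1.13,4],[0,0,3.5],0.7],[[4.48,1.13,6],[0,0,3.5],0.7],[[4.48,1.13,7.5],[0,0,3.5],0.7],[[4.48,1.13,7.5],[0,0,3.5],0.7],[[4.48,1.13,7.5],[0,0,3.5],0.7]]'
python3 - <<'E'
from h import *
goto(.5267,.231,.009,-3.5)
E
```

```text
t: 12.4
ee_pos: [0.5275, 0.231, 0.2463]
tcp_rot: [0.728, 0.685, 0.0, 0.0]
wrist_force: [0.4, -0.5, 0.4]
gripper_width: 0.3
grasp_force: 0.0
shift [-1.00e-03 -3.50e-02  1.53e+00] turn [ 0.05 -0.02  0.  ] tip [0.52769966 0.23101172 0.0472557 ] yaw -3.5
```

```bash
python3 -m handwheel '[[[0,-0.03,0.8],[0,0,0],0.7],[[0,-0.03,1.5],[0,0,0],0.7],[[0,-0.03,1.52],[0,0,0],0.7],[[0,-0.03,1.52],[0,0,0],1],[[0,-0.03,1.52],[0,0,0],1],[[0,-0.03,1.52],[0,0,0],1],[[0,-0.03,0],[0,0,0],1],[[0,-0.03,-2],[0,0,0],1],[[0,-0.03,-3],[0,0,0],1],[[0,-0.03,-3],[0,0,0],1]]'
python3 - <<'E'
from h import *
# held rod: print end near
im,d,c=shot("wrist"); X=cloud(d,c); cv2.imwrite("pics/w7.png",cv2.resize(im,(800,600)))
s=read_state(); tip=s["ee_pos"]+R.from_quat(s["tcp_rot"]).as_matrix()[:,2]*.199
m=(brass(im)>0)&(d>0)&(X[...,2]>tip[2]-.03); P=X[m]*1000; print(len(P),tip,P.min(0),P.max(0))
for a in range(100,400,20):
    q=P[(P[:,1]>a)&(P[:,1]<a+20)]
    if len(q)>5: print(a,len(q),q.mean(0).round(1))
goto(.557,-.186,.13,-2.4)
E
```

```text
t: 13.65
ee_pos: [0.5261, 0.2309, 0.3227]
tcp_rot: [0.728, 0.685, 0.002, 0.001]
wrist_force: [-0.1, -0.6, -2.4]
gripper_width: 0.104
grasp_force: 30.0
6119 [0.52563687 0.23068219 0.12189282] [501.3600673  159.67820092 129.73675167] [556.10015834 344.12099847 243.8633958 ]
160 489 [522.7 169.7 132.8]
200 493 [525.2 211.5 132.7]
220 631 [526.2 230.1 132.6]
240 979 [527.4 251.6 165.8]
260 747 [528.4 269.9 137. ]
280 814 [529.9 290.1 132.3]
300 868 [531.  310.1 132.3]
320 916 [532.2 330.2 132.1]
340 177 [532.8 342.  132.1]
shift [-16.558   2.275  -0.326] turn [ 0.04 -0.01 -1.1 ] tip [0.52563687 0.23068219 0.12189282] yaw -3.5
```

View pics/w7.png

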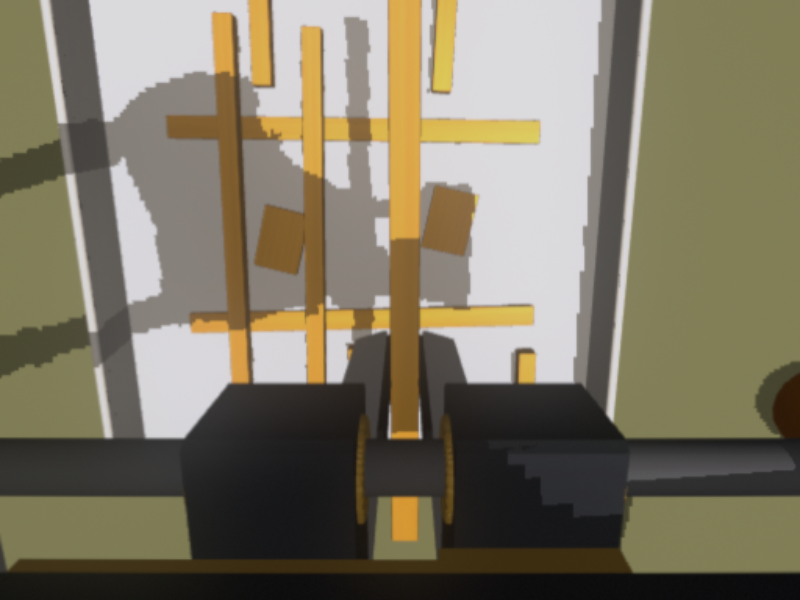

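Rod A is held level, with its near end 71 mm from the grip. I'll take it to the notch at x = 557.

```bash
python3 -m handwheel '[[[-16.6,2.2,-0.33],[0,0,-1.1],1],[[-16.6,2.2,-0.33],[0,0,-1.1],1],[[-16.6,2.2,-0.33],[0,0,-1.1],1],[[-16.6,2.2,-0.33],[0,0,-1.1],1],[[-16.6,2.2,-0.33],[0,0,-1.1],1],[[-16.6,2.2,-0.33],[0,0,-1.1],1],[[-16.6,2.2,-0.33],[0,0,-1.1],1],[[-16.6,2.2,-0.33],[0,0,-1.1],1],[[-16.6,2.2,-0.33],[0,0,-1.1],1],[[-16.6,2.2,-0.33],[0,0,-1.1],1]]'
cat >> h.py <<'E'
def held():
    im,d,c=shot("wrist"); X=cloud(d,c)
    s=read_state(); tip=s["ee_pos"]+R.from_quat(s["tcp_rot"]).as_matrix()[:,2]*.199
    m=(brass(im)>0)&(d>0)&(abs(X[...,2]-tip[2]-.0105)<.012)&(abs(X[...,0]-tip[0])<.025)&(X[...,1]<tip[1]+.15); P=X[m]*1000
    l=np.polyfit(P[:,1],P[:,0],1); print("near end",tip[1]*1000-P[:,1].min(),"x at end",np.polyval(l,P[:,1].min()),"slope deg",np.degrees(l[0]),"z slope",np.degrees(np.polyfit(P[:,1],P[:,2],1)[0]),"top-tip",np.median(P[:,2])-tip[2]*1000,"w",s["gripper_width"])
E
python3 - <<'E'
from h import *
held()
goto(.5548,-.187,.058,-2.4)
E
```

```text
t: 14.95
ee_pos: [0.555, -0.1855, 0.3282]
tcp_rot: [0.721, 0.693, -0.0, -0.001]
wrist_force: [-0.5, -0.9, -1.2]
gripper_width: 0.098
grasp_force: 30.0
near end 71.21192571215235 x at end 551.320286064356 slope deg 2.1654988200670555 z slope -0.3138900303296518 top-tip 8.38503983983341 w 0.10004454756396816
shift [-0.065 -0.007  2.859] turn [-0.06 -0.05  0.1 ] tip [ 0.55489446 -0.18527202  0.12948474] yaw -2.3
```

```bash
python3 -m handwheel '[[[-0.06,0,1],[0,0,0],1],[[-0.06,0,2],[0,0,0],1],[[-0.06,0,2.8],[0,0,0],1],[[-0.06,0,2.8],[0,0,0],1]]'
python3 - <<'E'
from h import *
held()
goto(.5532,-.2259,.0585,-2.4)
E
```

```text
t: 15.5
ee_pos: [0.5546, -0.187, 0.2577]
tcp_rot: [0.721, 0.693, -0.001, -0.002]
wrist_force: [0.4, -0.0, -1.6]
gripper_width: 0.106
grasp_force: 30.0
near end 71.12420957570674 x at end 550.527162809948 slope deg 2.177987625158994 z slope -0.24074793269813105 top-tip 7.5719301432178625 w 0.09885945007510018
shift [-1.542 -0.016  0.05 ] turn [-0.06 -0.04  0.07] tip [ 0.55495986 -0.18724837  0.05978657] yaw -2.33
```

```bash
python3 -m handwheel '[[[-0.5,-0.01,0],[0,0,0],1],[[-1,-0.01,0],[0,0,0],1],[[-1.55,-0.02,0],[0,0,0],1],[[-1.55,-0.02,0],[0,0,0],1]]'
python3 - <<'E'
from h import *
held(); s=read_state(); print(s["ee_pos"],s["wrist_force"])
E
```

```text
t: 16.05
ee_pos: [0.5531, -0.2287, 0.2593]
tcp_rot: [0.722, 0.691, 0.0, 0.0]
wrist_force: [-0.0, 0.3, -2.2]
gripper_width: 0.101
grasp_force: 30.0
near end 72.19464705581203 x at end 549.5000204114568 slope deg 2.4969339058459803 z slope -0.4643466030609842 top-tip 8.951744295017939 w 0.10316655738889736
[ 0.55294438 -0.22798776  0.25909875] [ 0.598254    0.25194522 -1.92266387]
```

```bash
python3 -m handwheel '[[[0.15,0,0.08],[0,0,0],1],[[0.15,0,0.08],[0,0,0],1],[[0.15,0,0.08],[0,0,0],0.8],[[0.15,0,0.08],[0,0,0],0.75],[[0.15,0,0.08],[0,0,0],0.75],[[0.15,0,-2],[0,0,0],0.75],[[0.15,0,-4],[0,0,0],0.7],[[0.15,0,-6],[0,0,0],0.7]]'
cat >> h.py <<'E'
def racked(tag):
    im,d,c=shot("wrist"); X=cloud(d,c); cv2.imwrite(f"pics/{tag}.png",cv2.resize(im,(800,600)))
    m=((brass(im)>0)&(d>0)&(X[...,0]>.42)&(X[...,0]<.65)&(X[...,1]<-.05)&(X[...,1]>-.34)).astype(np.uint8)
    n,l,st,_=cv2.connectedComponentsWithStats(m)
    for i in range(1,n):
        if st[i,4]>30:
            P=X[l==i]*1000; print("racked",len(P),"x",P[:,0].mean().round(1),"y",P[:,1].min().round(1),P[:,1].max().round(1),"z",[np.median(P[(P[:,1]>a)&(P[:,1]<a+25),2]).round(1) for a in (-310,-260,-235,-160,-125)])
E
python3 - <<'E'
from h import *
racked("w8")
goto(.48,.11,.24,-3)
E
```

```text
t: 17.1
ee_pos: [0.5531, -0.2233, 0.4107]
tcp_rot: [0.722, 0.692, 0.0, 0.0]
wrist_force: [1.3, -0.1, -0.4]
gripper_width: 0.302
grasp_force: 0.0
racked 1972 x 553.8 y -266.2 -81.7 z [np.float64(nan), np.float64(65.0), np.float64(65.1), np.float64(65.1), np.float64(65.2)]
racked 179 x 549.8 y -321.6 -275.0 z [np.float64(65.0), np.float64(nan), np.float64(nan), np.float64(nan), np.float64(nan)]
racked 513 x 538.6 y -206.4 -191.8 z [np.float64(nan), np.float64(nan), np.float64(nan), np.float64(nan), np.float64(nan)]
racked 499 x 568.6 y -207.7 -193.2 z [np.float64(nan), np.float64(nan), np.float64(nan), np.float64(nan), np.float64(nan)]
racked 3654 x 558.4 y -208.6 -203.1 z [np.float64(nan), np.float64(nan), np.float64(nan), np.float64(nan), np.float64(nan)]
shift [13.212 -3.517 -0.95 ] turn [0.7  0.32 0.6 ] tip [ 0.55663874 -0.22505944  0.21923179] yaw -2.4
  return _methods._mean(a, axis=axis, dtype=dtype,
  ret = ret.dtype.type(ret / rcount)
```

View pics/w8.png

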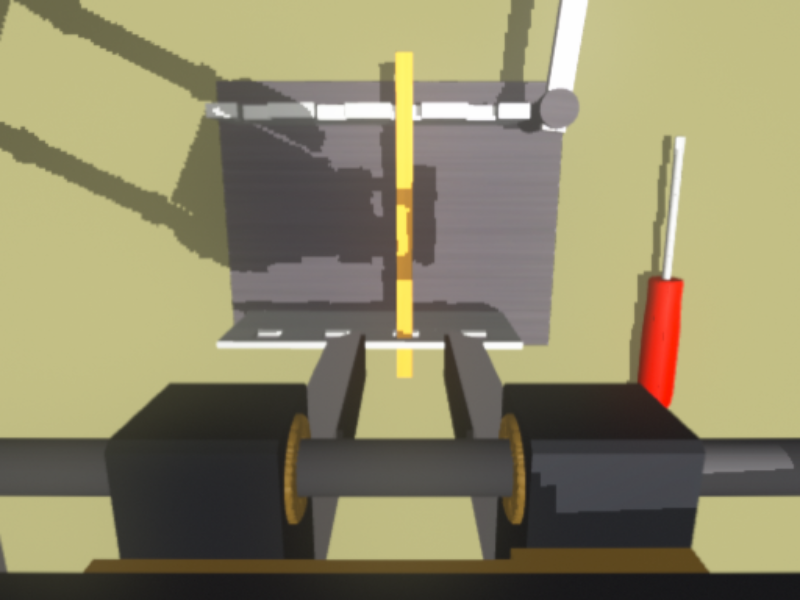

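Rod A is racked: it passes through the eye and lies in the notch opposite, with its top at z = 65 mm along its length as it should be. It sticks out at both ends. Next I'll look at the tray again.

```bash
python3 -m handwheel '[[[13.2,-3,-0.8],[0,0,0.6],0.7],[[13.2,-3,-0.8],[0,0,0.6],0.7],[[13.2,-3,-0.8],[0,0,0.6],0.7],[[13.2,-3,-0.8],[0,0,0.6],0.7],[[13.2,-3,-0.8],[0,0,0.6],0.7],[[13.2,-3,-0.8],[0,0,0.6],0.7],[[13.2,-3,-0.8],[0,0,0.6],0.7],[[13.2,-3,-0.8],[0,0,0.6],0.7],[[13.2,-3,-0.8],[0,0,0.6],0.7]]'
python3 - <<'E'
from h import *
rods("w9")
goto(.4775,.231,.009,-4.8)
E
```

```text
t: 18.27
ee_pos: [0.4925, 0.1084, 0.4288]
tcp_rot: [0.726, 0.688, -0.0, 0.0]
wrist_force: [0.6, 0.4, 0.2]
gripper_width: 0.297
grasp_force: 0.0
high [477.  225.2 115.6   9.9  85.5]
high [410.4 239.7  93.9   9.6  84.9]
mid [594.5 158.   52.7   9.2  87.2]
mid [497.4 167.   53.6   9.2 -88.6]
low [439.7 213.2  57.2  11.3  -1.8]
low [539.1 209.6 119.9  11.1  -1.9]
low [459.  259.6  34.   24.7  73. ]
low [553.3 264.7  34.5  24.2  74. ]
shift [ 4.866 -0.861  8.832] turn [-0.01  0.01  1.69] tip [0.49241173 0.10837013 0.22983063] yaw -3.11
```

Rod C has been knocked aside, from x = 434 to x = 410. Rod B is where it was, so I'll pick B next.

```bash
python3 -m handwheel '[[[4.86,-0.86,2],[0,0,1.5],0.7],[[4.86,-0.86,4],[0,0,1.5],0.7],[[4.86,-0.86,6],[0,0,1.5],0.7],[[4.86,-0.86,7.3],[0,0,1.5],0.7],[[4.86,-0.86,7.3],[0,0,1.5],0.7],[[4.86,-0.86,7.3],[0,0,1.5],0.7]]'
python3 - <<'E'
from h import *
goto(.4775,.231,.009,-4.5)
E
```

```text
t: 19.08
ee_pos: [0.4783, 0.2316, 0.248]
tcp_rot: [0.735, 0.678, 0.001, 0.001]
wrist_force: [0.8, 0.2, 0.3]
gripper_width: 0.301
grasp_force: 0.0
shift [-0.028 -0.035  1.601] turn [ 0.14 -0.05 -0.06] tip [0.47882787 0.23173516 0.04902628] yaw -4.56
```

```bash
python3 -m handwheel '[[[0,-0.02,0.8],[0,0,0],0.7],[[0,-0.02,1.5],[0,0,0],0.7],[[0,-0.02,1.56],[0,0,0],0.7],[[0,-0.02,1.56],[0,0,0],1],[[0,-0.02,1.56],[0,0,0],1],[[0,-0.02,1.56],[0,0,0],1],[[0,-0.02,0],[0,0,0],1],[[0,-0.02,-2],[0,0,0],1],[[0,-0.02,-3.2],[0,0,0],1],[[0,-0.02,-3.2],[0,0,0],1]]'
python3 - <<'E'
from h import *
held()
goto(.5095,-.187,.13,-2.4)
E
```

```text
t: 20.32
ee_pos: [0.477, 0.2323, 0.3286]
tcp_rot: [0.734, 0.679, 0.002, 0.001]
wrist_force: [0.2, -0.4, -3.4]
gripper_width: 0.099
grasp_force: 30.0
near end 64.41350021848766 x at end 472.32171793181334 slope deg 4.462336284523233 z slope -0.35293206805003147 top-tip 10.89820205414388 w 0.10186774080191885
shift [-16.605   2.634  -0.097] turn [ 0.06 -0.02 -2.09] tip [0.47654335 0.2320582  0.1276686 ] yaw -4.49
```

```bash
python3 -m handwheel '[[[-16.8,2.65,-0.1],[0,0,-2.1],1],[[-16.8,2.65,-0.1],[0,0,-2.1],1],[[-16.8,2.65,-0.1],[0,0,-2.1],1],[[-16.8,2.65,-0.1],[0,0,-2.1],1],[[-16.8,2.65,-0.1],[0,0,-2.1],1],[[-16.8,2.65,-0.1],[0,0,-2.1],1],[[-16.8,2.65,-0.1],[0,0,-2.1],1],[[-16.8,2.65,-0.1],[0,0,-2.1],1],[[-16.8,2.65,-0.1],[0,0,-2.1],1],[[-16.8,2.65,-0.1],[0,0,-2.1],1]]'
python3 - <<'E'
from h import *
held()
goto(.5095,-.192,.0585,-2.4)
E
```

```text
t: 21.62
ee_pos: [0.5092, -0.1905, 0.328]
tcp_rot: [0.721, 0.693, -0.0, -0.001]
wrist_force: [-0.1, 0.1, -1.2]
gripper_width: 0.102
grasp_force: 30.0
near end 65.27460515500681 x at end 505.6317916111593 slope deg 2.2848868632333748 z slope -0.40304999624250953 top-tip 8.5673651037024 w 0.10210873596408974
shift [-0.065  0.011  2.837] turn [-0.07 -0.06  0.1 ] tip [ 0.5091409  -0.19022896  0.12942512] yaw -2.3
```

```bash
python3 -m handwheel '[[[-0.06,0.01,1],[0,0,0],1],[[-0.06,0.01,2],[0,0,0],1],[[-0.06,0.01,2.82],[0,0,0],1],[[-0.06,0.01,2.82],[0,0,0],1]]'
python3 - <<'E'
from h import *
held()
goto(.5079,-.230,.059,-2.4)
E
```

```text
t: 22.18
ee_pos: [0.5092, -0.1919, 0.2573]
tcp_rot: [0.721, 0.693, -0.001, -0.002]
wrist_force: [-0.5, 0.4, -1.8]
gripper_width: 0.105
grasp_force: 30.0
near end 64.60836157434971 x at end 505.25591912079955 slope deg 2.295209762588104 z slope -0.35541391961472946 top-tip 7.884867713471607 w 0.10182004824451221
shift [-1.506 -0.013  0.012] turn [-0.06 -0.04  0.08] tip [ 0.50954515 -0.19224106  0.0593329 ] yaw -2.32
```

```bash
python3 -m handwheel '[[[0,0.03,0],[0,0,0],1],[[-0.5,0.03,0],[0,0,0],1],[[-1,0.03,0],[0,0,0],1],[[-1.5,0.03,0],[0,0,0],1],[[-1.5,0.03,0],[0,0,0],1]]'
python3 - <<'E'
from h import *
held(); s=read_state(); print(s["ee_pos"],s["wrist_force"])
E
```

```text
t: 22.85
ee_pos: [0.509, -0.2324, 0.2585]
tcp_rot: [0.722, 0.691, 0.0, 0.0]
wrist_force: [-0.2, -0.2, -1.8]
gripper_width: 0.101
grasp_force: 30.0
near end 65.9895005114015 x at end 505.4918303967833 slope deg 2.511875380668849 z slope -0.44976451585670424 top-tip 8.937214235335752 w 0.0997630854145531
[ 0.50884054 -0.23166667  0.25843035] [-0.41706616 -0.09999043 -2.95665694]
```

```bash
python3 -m handwheel '[[[0.05,0,0.08],[0,0,0],1],[[0.05,0,0.08],[0,0,0],1],[[0.05,0,0.08],[0,0,0],0.8],[[0.05,0,0.08],[0,0,0],0.75],[[0.05,0,0.08],[0,0,0],0.75],[[0.05,0,-2],[0,0,0],0.75],[[0.05,0,-4],[0,0,0],0.7],[[0.05,0,-6],[0,0,0],0.7],[[0.05,0,-6],[0,0,0],0.7]]'; python3 - 2>/dev/null <<'E'
from h import *
racked("w10")
goto(.42,.13,.22,-3)
E
```

```text
t: 24.02
ee_pos: [0.5098, -0.23, 0.4131]
tcp_rot: [0.722, 0.692, 0.001, 0.005]
wrist_force: [1.0, -0.5, 0.2]
gripper_width: 0.298
grasp_force: 0.0
racked 2117 x 554.0 y -265.6 -79.9 z [np.float64(nan), np.float64(64.9), np.float64(64.9), np.float64(65.1), np.float64(65.0)]
racked 2032 x 510.2 y -263.7 -80.0 z [np.float64(nan), np.float64(64.9), np.float64(65.1), np.float64(65.0), np.float64(65.1)]
racked 205 x 505.5 y -320.8 -272.6 z [np.float64(65.0), np.float64(nan), np.float64(nan), np.float64(nan), np.float64(nan)]
racked 505 x 496.0 y -213.4 -199.0 z [np.float64(nan), np.float64(nan), np.float64(329.9), np.float64(nan), np.float64(nan)]
racked 485 x 526.0 y -214.4 -200.2 z [np.float64(nan), np.float64(nan), np.float64(331.0), np.float64(nan), np.float64(nan)]
racked 3584 x 516.0 y -215.5 -210.2 z [np.float64(nan), np.float64(nan), np.float64(338.0), np.float64(nan), np.float64(nan)]
shift [14.226 -4.165 -0.389] turn [0.22 0.12 0.6 ] tip [ 0.50994264 -0.23014502  0.21140221] yaw -2.4
```

Both rods are seated, with tops at z = 65 mm. Now rod C.

```bash
python3 -m handwheel '[[[14.2,-4.2,-0.6],[0,0,0.6],0.7],[[14.2,-4.2,-0.6],[0,0,0.6],0.7],[[14.2,-4.2,-0.6],[0,0,0.6],0.7],[[14.2,-4.2,-0.6],[0,0,0.6],0.7],[[14.2,-4.2,-0.6],[0,0,0.6],0.7],[[14.2,-4.2,-0.6],[0,0,0.6],0.7],[[14.2,-4.2,-0.6],[0,0,0.6],0.7],[[14.2,-4.2,-0.6],[0,0,0.6],0.7],[[14.2,-4.2,-0.6],[0,0,0.6],0.7],[[14.2,-4.2,-0.6],[0,0,0.6],0.7]]'
python3 - <<'E'
from h import *
rods("w11")
goto(.41,.237,.05,-5)
E
```

```text
t: 25.32
ee_pos: [0.4195, 0.1282, 0.4232]
tcp_rot: [0.726, 0.687, -0.0, -0.0]
wrist_force: [0.2, 1.2, 0.5]
gripper_width: 0.3
grasp_force: 0.0
high [410.4 247.2 107.5  10.   85. ]
mid [594.2 158.5  52.9   9.9  87.4]
mid [497.1 182.9  22.    8.6 -85.5]
low [505.4 211.  186.9  10.9  -2. ]
low [458.4 259.7  34.1  24.1  72.2]
low [552.9 264.8  34.4  24.   74.3]
shift [ 4.321 -0.612  6.971] turn [-0.02  0.01  1.86] tip [0.41934759 0.12830158 0.22428897] yaw -3.14
```

View pics/w11.png

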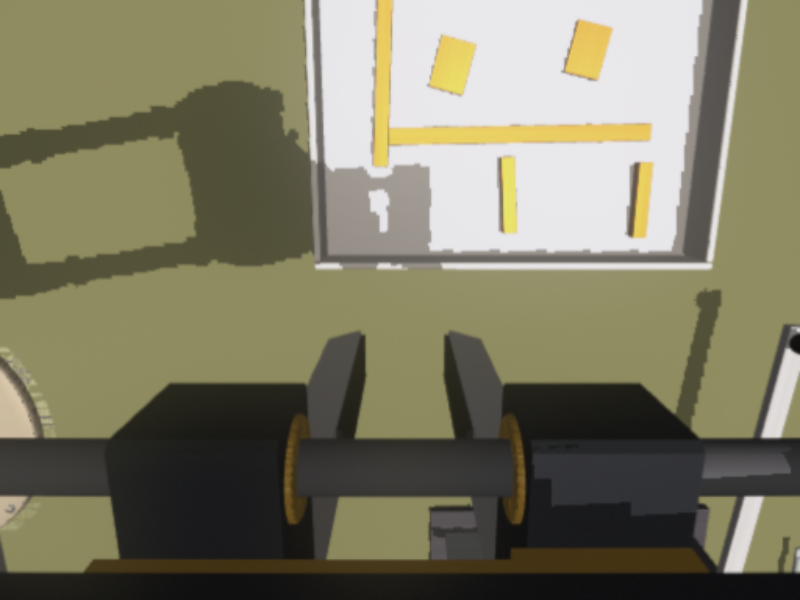

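Rod C's near end is at (380,165), still lying on the strips and clear of the left wall. I'll grip it at y = 0.27, closer to its middle.

```bash
python3 - <<'E'
from h import *
goto(.4124,.27,.049,-5)
E
python3 -m handwheel '[[[5.65,-0.58,2],[0,0,1.9],0.7],[[5.65,-0.58,3],[0,0,1.9],0.7],[[5.65,-0.58,4],[0,0,1.9],0.7],[[5.65,-0.58,5],[0,0,1.9],0.7],[[5.65,-0.58,6],[0,0,1.9],0.7],[[5.65,-0.58,7],[0,0,1.9],0.7],[[5.65,-0.58,7],[0,0,1.9],0.7]]'
python3 - <<'E'
from h import *
goto(.4124,.27,.009,-5)
E
```

```text
shift [ 5.644 -0.589  7.011] turn [-0.02  0.01  1.86] tip [0.41934759 0.12830158 0.22428897] yaw -3.14
t: 26.25
ee_pos: [0.4117, 0.2704, 0.247]
tcp_rot: [0.737, 0.676, -0.002, -0.001]
wrist_force: [-0.1, -0.8, 1.7]
gripper_width: 0.297
grasp_force: 0.0
shift [-0.011  0.037  1.561] turn [-0.21  0.12  0.03] tip [0.41088871 0.27005065 0.04801724] yaw -4.97
```

```bash
python3 -m handwheel '[[[0,0.02,0.8],[0,0,0],0.7],[[0,0.02,1.5],[0,0,0],0.7],[[0,0.02,1.55],[0,0,0],0.7],[[0,0.02,1.55],[0,0,0],1],[[0,0.02,1.55],[0,0,0],1],[[0,0.02,1.55],[0,0,0],1],[[0,0.02,0],[0,0,0],1],[[0,0.02,-2],[0,0,0],1],[[0,0.02,-3.2],[0,0,0],1],[[0,0.02,-3.2],[0,0,0],1]]'
python3 - <<'E'
from h import *
held()
goto(.465,-.18,.13,-2.4)
E
```

```text
t: 27.5
ee_pos: [0.4129, 0.2715, 0.3306]
tcp_rot: [0.737, 0.676, 0.003, 0.001]
wrist_force: [0.0, 0.1, -2.7]
gripper_width: 0.102
grasp_force: 30.0
near end 77.1950523126732 x at end 406.66976112372885 slope deg 4.8561356146181955 z slope -0.2041310133514737 top-tip 9.073915334624388 w 0.10488379092627864
shift [-1.7801e+01  3.6420e+00 -1.7000e-02] turn [ 0.07 -0.04 -2.49] tip [0.41250593 0.27129232 0.12977739] yaw -4.89
```

```bash
python3 -m handwheel '[[[-17.75,3.64,0],[0,0,-2.5],1],[[-17.75,3.64,0],[0,0,-2.5],1],[[-17.75,3.64,0],[0,0,-2.5],1],[[-17.75,3.64,0],[0,0,-2.5],1],[[-17.75,3.64,0],[0,0,-2.5],1],[[-17.75,3.64,0],[0,0,-2.5],1],[[-17.75,3.64,0],[0,0,-2.5],1],[[-17.75,3.64,0],[0,0,-2.5],1],[[-17.75,3.64,0],[0,0,-2.5],1],[[-17.75,3.64,0],[0,0,-2.5],1]]'
python3 - <<'E'
from h import *
held()
goto(.4655,-.178,.0585,-2.4)
E
```

```text
t: 28.8
ee_pos: [0.4646, -0.1771, 0.3275]
tcp_rot: [0.721, 0.693, -0.0, -0.002]
wrist_force: [0.5, 0.4, -2.1]
gripper_width: 0.1
grasp_force: 30.0
near end 78.40427458172883 x at end 460.293025503632 slope deg 2.2854021016238493 z slope -0.22508925340087252 top-tip 6.8558031632462075 w 0.10285217692603665
shift [-0.048  0.038  2.814] turn [-0.1  -0.09  0.1 ] tip [ 0.46439983 -0.17654979  0.12885275] yaw -2.3
```

```bash
python3 -m handwheel '[[[-0.05,0.04,1],[0,0,0],1],[[-0.05,0.04,2],[0,0,0],1],[[-0.05,0.04,2.7],[0,0,0],1],[[-0.05,0.04,2.7],[0,0,0],1],[[-0.05,0.04,2.7],[0,0,0],1]]'
python3 - <<'E'
from h import *
held()
goto(.4637,-.216,.061,-2.4)
E
```

```text
t: 29.48
ee_pos: [0.4664, -0.1792, 0.2617]
tcp_rot: [0.721, 0.693, 0.0, 0.0]
wrist_force: [0.8, -0.1, -1.5]
gripper_width: 0.098
grasp_force: 30.0
near end 77.73315380358338 x at end 462.79568837931197 slope deg 2.2758817330205185 z slope -0.37086770450334133 top-tip 6.859550034110654 w 0.10085048071576168
shift [-1.464 -0.053  0.079] turn [0.1  0.04 0.06] tip [ 0.46685802 -0.17962995  0.06295956] yaw -2.34
```

```bash
python3 -m handwheel '[[[0,-0.03,0.05],[0,0,0],1],[[-0.5,-0.03,0.05],[0,0,0],1],[[-1,-0.03,0.05],[0,0,0],1],[[-1.45,-0.03,0.05],[0,0,0],1],[[-1.45,-0.03,0.05],[0,0,0],1],[[-1.45,-0.03,0.05],[0,0,0],1]]'
python3 - <<'E'
from h import *
held(); s=read_state(); print(s["ee_pos"],s["wrist_force"])
E
```

```text
t: 30.28
ee_pos: [0.4637, -0.2163, 0.2596]
tcp_rot: [0.722, 0.692, 0.0, -0.0]
wrist_force: [-0.9, -0.1, -1.5]
gripper_width: 0.103
grasp_force: 30.0
near end 78.24456668781775 x at end 459.5478690177736 slope deg 2.4057797304193795 z slope -0.3003888581336391 top-tip 7.069236003464717 w 0.10337983424796413
[ 0.46368695 -0.21605002  0.25963447] [ 1.29484934  1.34469299 -1.08463033]
```

```bash
python3 -m handwheel '[[[0,0,0.07],[0,0,0],1],[[0,0,0.07],[0,0,0],1],[[0,0,0.07],[0,0,0],0.8],[[0,0,0.07],[0,0,0],0.75],[[0,0,0.07],[0,0,0],0.75],[[0,0,-2],[0,0,0],0.75],[[0,0,-4],[0,0,0],0.7],[[0,0,-6],[0,0,0],0.7],[[0,0,-6],[0,0,0],0.7]]'; python3 - 2>/dev/null <<'E'
from h import *
racked("w12")
goto(.51,-.25,.22,-2.4)
E
```

```text
t: 31.45
ee_pos: [0.4646, -0.2167, 0.414]
tcp_rot: [0.722, 0.692, 0.001, 0.005]
wrist_force: [-0.2, -0.3, -0.7]
gripper_width: 0.3
grasp_force: 0.0
racked 2224 x 553.6 y -267.2 -82.5 z [np.float64(nan), np.float64(64.7), np.float64(64.8), np.float64(64.9), np.float64(64.9)]
racked 1975 x 510.1 y -263.2 -82.4 z [np.float64(nan), np.float64(64.9), np.float64(64.7), np.float64(65.0), np.float64(64.9)]
racked 1965 x 464.6 y -262.2 -82.4 z [np.float64(nan), np.float64(65.0), np.float64(64.9), np.float64(64.9), np.float64(65.2)]
racked 228 x 460.0 y -322.7 -270.9 z [np.float64(64.9), np.float64(nan), np.float64(nan), np.float64(nan), np.float64(nan)]
racked 206 x 550.8 y -323.2 -275.0 z [np.float64(64.8), np.float64(nan), np.float64(nan), np.float64(nan), np.float64(nan)]
racked 387 x 450.7 y -199.1 -185.5 z [np.float64(nan), np.float64(nan), np.float64(nan), np.float64(nan), np.float64(nan)]
racked 47 x 451.1 y -191.1 -187.2 z [np.float64(nan), np.float64(nan), np.float64(nan), np.float64(nan), np.float64(nan)]
racked 37 x 480.6 y -192.5 -188.1 z [np.float64(nan), np.float64(nan), np.float64(nan), np.float64(nan), np.float64(nan)]
racked 412 x 480.9 y -200.5 -186.9 z [np.float64(nan), np.float64(nan), np.float64(nan), np.float64(nan), np.float64(nan)]
racked 2689 x 479.7 y -202.1 -197.7 z [np.float64(nan), np.float64(nan), np.float64(nan), np.float64(nan), np.float64(nan)]
racked 331 x 431.5 y -200.0 -196.6 z [np.float64(nan), np.float64(nan), np.float64(nan), np.float64(nan), np.float64(nan)]
shift [-1.272  1.896 -0.293] turn [ 0.21  0.12 -0.  ] tip [ 0.46471457 -0.21669658  0.21244143] yaw -2.4
```

View pics/w12.png

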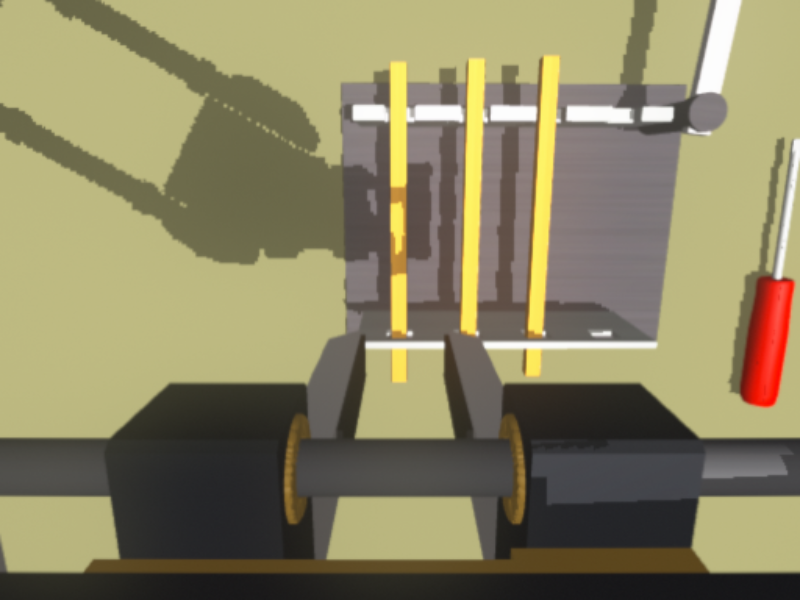

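All three rods are racked, crossing the rail at (398,112), (473,112) and (547,112), all level at z = 65 mm. Next I'll swing the keeper shut.

```bash
python3 - <<'E'
from h import *
goto(.671,.067,.135,-8)
E
python3 -m handwheel '[[[10.9,8.8,2.5],[0,0,5.6],0.7],[[10.9,8.8,2.5],[0,0,5.6],0.7],[[10.9,8.8,2.5],[0,0,5.6],0.7],[[10.9,8.8,2.5],[0,0,5.6],0.7],[[10.9,8.8,2.5],[0,0,5.6],0.7],[[10.9,8.8,2.5],[0,0,5.6],0.7],[[10.9,8.8,2.5],[0,0,5.6],0.7],[[10.9,8.8,2.5],[0,0,5.6],0.7],[[10.9,8.8,2.5],[0,0,5.6],0.7]]'
python3 - <<'E'
from h import *
goto(.671,.067,.085,-8)
E
```

```text
shift [11.674  7.787  3.102] turn [0.22 0.11 5.6 ] tip [ 0.46471457 -0.21669658  0.21244143] yaw -2.4
t: 32.62
ee_pos: [0.6943, 0.0457, 0.3472]
tcp_rot: [0.755, 0.656, -0.0, -0.0]
wrist_force: [-0.2, -0.2, -0.7]
gripper_width: 0.298
grasp_force: 0.0
shift [ 0.714 -1.039  2.527] turn [-0.05  0.03 -0.08] tip [0.69408661 0.04562983 0.148158  ] yaw -8.08
```

Now I'll correct sideways above the knob, then go down.

```bash
python3 -m handwheel '[[[0.71,-1.04,0],[0,0,0],0.7],[[0.71,-1.04,0],[0,0,0],0.7],[[0.71,-1.04,0],[0,0,0],0.7],[[0.71,-1.04,1.2],[0,0,0],0.7],[[0.71,-1.04,2.5],[0,0,0],0.7],[[0.71,-1.04,2.5],[0,0,0],0.78],[[0.71,-1.04,2.5],[0,0,0],0.78]]'
python3 - <<'E'
from h import *
arc(.6434,-.1308,.2,[92,102,112,122,132,142,152,162,170,176,177.6,178],-.003,.085)
E
```

```text
t: 33.5
ee_pos: [0.6726, 0.0675, 0.2858]
tcp_rot: [0.755, 0.656, 0.001, 0.001]
wrist_force: [1.6, -0.3, -0.1]
gripper_width: 0.222
grasp_force: 0.0
92 shift [-0.161 -1.56   0.069] turn [  0.11  -0.   -10.04] tip [0.67298722 0.06748974 0.08678895] yaw -8.04
102 shift [-0.543 -2.902  0.066] turn [ 1.100e-01  1.000e-02 -2.004e+01] tip [0.67298722 0.06748974 0.08678895] yaw -8.04
112 shift [-1.152 -4.156  0.064] turn [ 1.100e-01  2.000e-02 -3.004e+01] tip [0.67298722 0.06748974 0.08678895] yaw -8.04
122 shift [-1.97  -5.286  0.061] turn [ 1.100e-01  3.000e-02 -4.004e+01] tip [0.67298722 0.06748974 0.08678895] yaw -8.04
132 shift [-2.972 -6.257  0.059] turn [ 1.100e-01  4.000e-02 -5.004e+01] tip [0.67298722 0.06748974 0.08678895] yaw -8.04
142 shift [-4.127 -7.039  0.058] turn [ 1.000e-01  5.000e-02 -6.004e+01] tip [0.67298722 0.06748974 0.08678895] yaw -8.04
152 shift [-5.4   -7.608  0.056] turn [ 1.000e-01  6.000e-02 -7.004e+01] tip [0.67298722 0.06748974 0.08678895] yaw -8.04
162 shift [-6.752 -7.948  0.055] turn [ 1.000e-01  7.000e-02 -8.004e+01] tip [0.67298722 0.06748974 0.08678895] yaw -8.04
170 shift [-7.864 -8.047  0.055] turn [ 9.000e-02  7.000e-02 -8.804e+01] tip [0.67298722 0.06748974 0.08678895] yaw -8.04
176 shift [-8.701 -8.019  0.055] turn [ 8.000e-02 -9.000e-02  8.596e+01] tip [0.67298722 0.06748974 0.08678895] yaw -8.04
177.6 shift [-8.923 -7.997  0.055] turn [ 8.000e-02 -9.000e-02  8.436e+01] tip [0.67298722 0.06748974 0.08678895] yaw -8.04
178 shift [-8.979 -7.991  0.055] turn [ 8.000e-02 -9.000e-02  8.396e+01] tip [0.67298722 0.06748974 0.08678895] yaw -8.04
```

```bash
python3 -m handwheel '[[[-0.16,-1.56,0.05],[0,0,-10],0.78],[[-0.54,-2.9,0.05],[0,0,-20],0.78],[[-1.15,-4.16,0.05],[0,0,-30],0.78],[[-1.97,-5.29,0.05],[0,0,-40],0.78],[[-2.97,-6.26,0.05],[0,0,-50],0.78],[[-4.13,-7.04,0.05],[0,0,-60],0.78],[[-5.4,-7.61,0.05],[0,0,-70],0.78],[[-6.75,-7.95,0.05],[0,0,-80],0.78],[[-7.4,-8,0.05],[0,0,-84],0.78],[[-7.86,-8.05,0.05],[0,0,-88],0.78]]'
python3 - <<'E'
from h import *
arc(.6434,-.1308,.2,[174,176,177.6,178.2],-.003,.085)
E
```

```text
t: 34.75
ee_pos: [0.4458, -0.0997, 0.2855]
tcp_rot: [0.087, 0.996, -0.0, 0.002]
wrist_force: [1.5, 1.0, -0.3]
gripper_width: 0.22
grasp_force: 0.4
174 shift [-0.028 -0.531  0.062] turn [-0.04  0.27 -3.95] tip [ 0.44671009 -0.09994886  0.08654319] yaw 80.05
176 shift [-0.056 -0.808  0.062] turn [-0.04  0.27 -5.95] tip [ 0.44671009 -0.09994886  0.08654319] yaw 80.05
177.6 shift [-0.086 -1.03   0.063] turn [-0.04  0.27 -7.55] tip [ 0.44671009 -0.09994886  0.08654319] yaw 80.05
178.2 shift [-0.098 -1.113  0.063] turn [-0.05  0.27 -8.15] tip [ 0.44671009 -0.09994886  0.08654319] yaw 80.05
```

```bash
python3 -m handwheel '[[[-0.03,-0.3,0],[0,0,-2],0.78],[[-0.03,-0.55,0],[0,0,-4],0.78],[[-0.06,-0.8,0],[0,0,-6],0.78],[[-0.09,-0.95,0],[0,0,-7.5],0.78],[[-0.09,-1.03,0],[0,0,-7.5],0.78],[[-0.09,-1.03,0],[0,0,-7.5],0.78]]'
python3 -m handwheel '[[[0,-0.04,0],[0,0,0],0.78],[[0,-0.04,0],[0,0,0],0.78]]'
```

```text
t: 35.5
ee_pos: [0.4436, -0.1238, 0.2845]
tcp_rot: [0.023, 1.0, 0.001, 0.002]
wrist_force: [1.8, 4.1, 4.2]
gripper_width: 0.22
grasp_force: 2.4
t: 35.75
ee_pos: [0.4435, -0.1242, 0.2844]
tcp_rot: [0.023, 1.0, 0.001, 0.001]
wrist_force: [1.7, 7.0, 6.2]
gripper_width: 0.222
grasp_force: 3.6
```

```bash
python3 -m handwheel '[[[0,-0.05,0],[0,0,0],0.78],[[0,-0.05,0],[0,0,0],0.78],[[0,-0.05,0],[0,0,0],0.78]]'
python3 -m handwheel '[[[0,0.12,0],[0,0,0],0.7],[[0,0.12,0],[0,0,0],0.7],[[0,0.12,-1.5],[0,0,0],0.7],[[0,0.12,-3],[0,0,0],0.7],[[0,0.12,-5],[0,0,0],0.7],[[2,0.12,-7],[0,0,0],0.7]]'
python3 - <<'E'
from h import *
goto(.53,-.25,.25,0)
E
```

```text
t: 36.12
ee_pos: [0.4435, -0.1247, 0.2844]
tcp_rot: [0.023, 1.0, 0.003, 0.001]
wrist_force: [3.6, 10.6, 7.0]
gripper_width: 0.22
grasp_force: 5.1
t: 36.88
ee_pos: [0.4, -0.1226, 0.4542]
tcp_rot: [0.021, 1.0, -0.001, 0.001]
wrist_force: [0.1, -0.6, 0.6]
gripper_width: 0.299
grasp_force: 0.0
shift [-5.414 -4.869  0.222] turn [-4.000e-02  1.400e-01  8.755e+01] tip [ 0.40017397 -0.1229969   0.25515242] yaw 87.55
```

```bash
python3 -m handwheel '[[[-5.4,-4.9,0],[0,0,87.5],0.5],[[-5.4,-4.9,0],[0,0,87.5],0.5],[[-5.4,-4.9,0],[0,0,87.5],0.5],[[-5.4,-4.9,0],[0,0,87.5],0.5],[[-5.4,-4.9,0],[0,0,87.5],0.5],[[-5.4,-4.9,0],[0,0,87.5],0.5],[[-5.4,-4.9,0],[0,0,87.5],0.5],[[-5.4,-4.9,0],[0,0,87.5],0.5],[[-5.4,-4.9,0],[0,0,87.5],0.5],[[-5.4,-4.9,0],[0,0,87.5],0.5]]'; python3 - 2>/dev/null <<'E'
from h import *
racked("w13")
im,d,c=shot("wrist"); X=cloud(d,c)
k=(X[...,2]>.1)&(X[...,2]<.115)&(X[...,0]>.42)&(X[...,0]<.47)&(X[...,1]>-.15)&(X[...,1]<-.08); print("knob",k.sum(),X[k].mean(0))
k=(X[...,2]>.0745)&(X[...,2]<.0795)&(X[...,0]>.455)&(X[...,0]<.62)&(X[...,1]>-.16)&(X[...,1]<-.08); P=X[k]; print("bar deg",np.degrees(np.polyfit(P[:,0],P[:,1],1)[0]))
im,_,_=shot("top"); cv2.imwrite("pics/t13.png",cv2.resize(im,(800,600)))
E
```

```text
t: 38.12
ee_pos: [0.5282, -0.2501, 0.4525]
tcp_rot: [0.706, 0.708, -0.0, -0.0]
wrist_force: [-0.6, -0.1, 1.0]
gripper_width: 0.5
grasp_force: 0.0
racked 231 x 467.6 y -113.4 -78.5 z [np.float64(nan), np.float64(nan), np.float64(nan), np.float64(nan), np.float64(65.0)]
racked 239 x 512.9 y -115.3 -78.4 z [np.float64(nan), np.float64(nan), np.float64(nan), np.float64(nan), np.float64(65.1)]
racked 259 x 556.8 y -117.1 -77.8 z [np.float64(nan), np.float64(nan), np.float64(nan), np.float64(nan), np.float64(65.0)]
racked 1365 x 464.1 y -261.7 -129.1 z [np.float64(nan), np.float64(64.9), np.float64(64.9), np.float64(65.2), np.float64(nan)]
racked 1272 x 509.3 y -263.3 -131.2 z [np.float64(nan), np.float64(64.9), np.float64(65.0), np.float64(65.2), np.float64(nan)]
racked 1221 x 553.1 y -265.6 -133.1 z [np.float64(nan), np.float64(64.9), np.float64(65.0), np.float64(65.2), np.float64(nan)]
racked 218 x 459.9 y -313.3 -269.0 z [np.float64(65.0), np.float64(nan), np.float64(nan), np.float64(nan), np.float64(nan)]
racked 200 x 505.1 y -314.1 -271.1 z [np.float64(64.7), np.float64(nan), np.float64(nan), np.float64(nan), np.float64(nan)]
racked 177 x 550.0 y -313.9 -273.1 z [np.float64(64.8), np.float64(nan), np.float64(nan), np.float64(nan), np.float64(nan)]
racked 371 x 502.9 y -233.5 -219.4 z [np.float64(nan), np.float64(nan), np.float64(371.0), np.float64(nan), np.float64(nan)]
racked 405 x 552.0 y -233.4 -219.6 z [np.float64(nan), np.float64(nan), np.float64(370.7), np.float64(nan), np.float64(nan)]
racked 724 x 527.8 y -234.4 -231.5 z [np.float64(nan), np.float64(nan), np.float64(377.8), np.float64(nan), np.float64(nan)]
knob 224 [ 0.44358793 -0.12259764  0.10633847]
bar deg -2.448559654023101
```

View pics/w13.png

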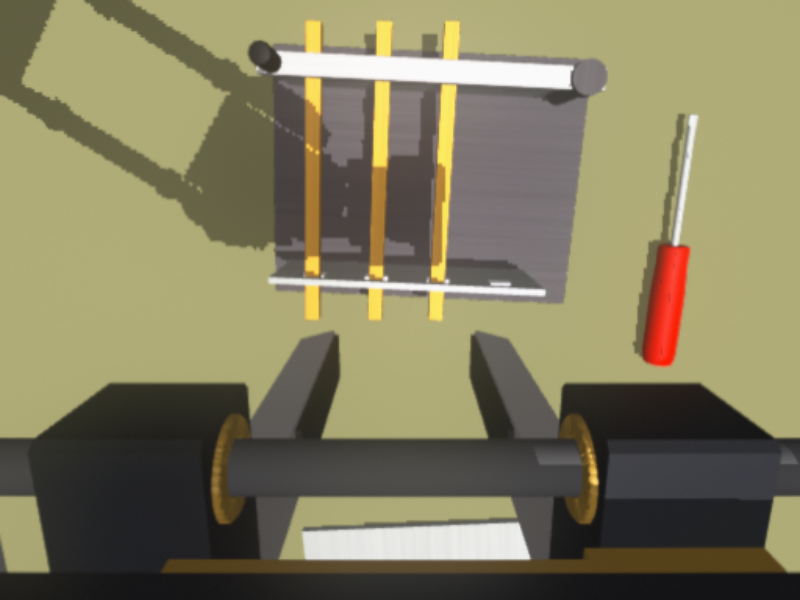

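View pics/t13.png

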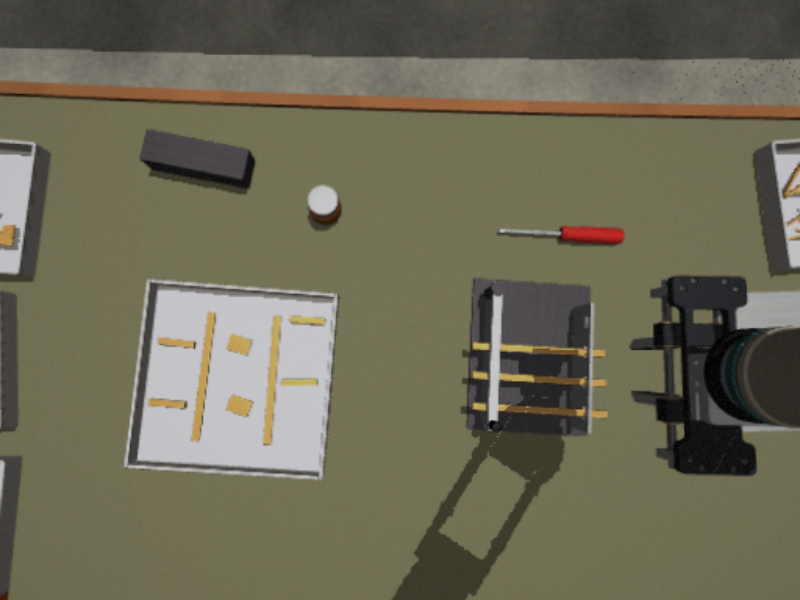

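The keeper lies along the rail at -2.45° (the rail measures -2.45°), over three rods that pass through their eyes. The tray holds only offcuts, strips and tabs, and the jar and screwdriver are where they were.

```bash
python3 -c "from station import *; print(close_job())"
```

```text
the job is handed in; nothing more can be done
None
```

The job is handed in, with no verdict shown: all three rods found in the tray are racked, the stray offcut is back in the tray and the keeper is shut over the rods.

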